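# Drift an adapter plate into line on a sloping test station and fit its screws

## Robot

A 6-joint arm with a two-finger parallel gripper is mounted at the origin on the work surface. World frame = base frame: x ahead of the robot, y to its left, z up, the work surface at z = 0. Lengths are in m, angles in rad, forces in N, time in s.
With the tool pointing down it reaches from about 0.35 to 0.725 m from the base axis. Payload 4.3 kg.
Tool frame: the origin (TCP) lies midway between the tips of the shut fingers; the grasp point (between the pads) lies 19 mm behind it; y points along the fingers, x is the direction in which the jaws open and shut, and the axes are right-handed (so a half turn about y gives the same grasp; the last joint's range is limited). The gripper opens to 85 mm and grips with 20 to 120 N. Pads are 22 mm wide; open, the fingers measure 114 mm over their backs; the gripper's body (76 mm by 85 mm) begins 54 mm behind the grasp point. The pads swing forward as they close: fully open they stand 13 mm farther back than shut.
Start: joints at [1.216, 0.377, 0.081, 1.274, 0, 1.46], TCP at [0.139, 0.558, 0.231] pointing down, gripper open.
Joint ranges: [-2.72, 2.72], [-0.84, 1.66], [-1.02, 1.22], [-1.77, 2.12], [-1.37, 1.28], [-3.14, 3.14]. Speed limits (rad/s): [2.57, 2.57, 3.14, 3.14, 3.14, 3.14].

## Interface

Orientations are given as a unit quaternion [w, x, y, z].
In Python, from bench import ctrl, grab_frame gives the robot as it stands. The module is installed in compiled form; this text tells all that it offers.
- The arm moves only by the tool servo_tool, never from a script. Its argument "motion" is text: rows parted by semicolons, each of 7 numbers parted by spaces: the turn, a rotation vector about the tool's x, y, z in rad, then the shift along the tool's x, y, z in units of 50 mm (1.0 is 50 mm), then the opening, from 0 (shut) to 1 (fully open). A call has 1 to 10 rows; each row shifts and turns the commanded pose from where the row before left it, along the tool's axes as they then stand; what a row does not reach is not made up. A row lasts 1/10 s, in which the tool goes at most 50 mm and 8.59 degrees, less where a joint would pass 70% of its speed; a pose out of reach is approached as far as the arm can. A call is refused whole if a number of a shift passes 1 or a number of a turn 0.15, either way. A call with a gripper value outside its range is refused whole. The fingers move at their own pace and stop on an object; "grip_force" is the grip in N (left out, the last holds). Time passes only in rows, so rows that do not move let the fingers close. It gives the time, the measured TCP pose, the force and the opening at its end, in the units of the state.
- ctrl.state(): the state, without advancing time (a new reading comes with each control period).
- grab_frame(name): name is "scene" or "top"; returns a dict with "color" (420x560x3 uint8, blue, green, red), "range_z" (420x560 float32, m along the optical axis (not along the pixel's ray), 0 where there is no reading), "camera_matrix" (3x3 intrinsics, pixels), "k1" (the pictures are not rectified: a ray, as slopes to the right and down, at radius r is drawn at 1 + k1 r^2 times it, then the intrinsics apply), "rvec" (rotation vector, rad) and "tvec" (3), from world to camera coordinates, as OpenCV has them. Camera axes: x right, y down, z forward; pixel columns grow to the right and rows downward; lengths in m; the calibration is good to about 2 mm. A picture is of the moment at which its call begins.
- ctrl.finish_job(): hands the job in, once; it reports no verdict.
The state is a dict: "t": time; "qpos": joint angles; "qvel": joint speeds; "effort": joint torques, N m; "tcp_pos": TCP position; "orientation": TCP orientation; "ft_force": force on the tool from outside, world axes, zero at the start; "ft_torque": the same for the moment, N m; "opening": opening from 0.0 (shut) to 1.0 (fully open).
Only numpy, scipy, OpenCV 4.12 (cv2) and the standard library are available. Lean on these libraries where they do the work, as an engineer would, in place of code of your own. Each camera call takes 0.05 s, during which the arm holds its last target.

## Task

The adapter plate on the sloping test station hangs askew on one hand screw, so its other holes do not line up. First push the orange-handled drift pin fully home through the plate and the face, in the corner diagonally opposite that screw, to pull the plate into line; then push the two hand screws from the wooden rack fully home in the two remaining holes. Leave the pin and all three screws in, seated on the plate, and do not disturb the tablet oscilloscope, bottle, solder reel or multimeter.

Things in the scene. Friction and masses are not known exactly. Their poses are not given: they have to be found in the camera images.
- station: Fixed white and grey test station; its face, 175 mm up the slope by 230 mm across, rises at 25 degrees away from the robot. Origin: centre of the face's surface, 85 mm above the bench; x up the slope, y left across it, z straight out of the face. Four holes at (x, y) = (+-45, +-75) mm. Side cheeks stand up to 8 mm above the face; the housing behind it, 62 mm deep, is lower than its upper edge.
- station_hole1 (a point): A hole 13 mm in diameter through the station's 12 mm sloping face; point: its centre at the face's surface. x points up the slope, y to the left along it, z straight out of the face. The space behind the face is empty. Upper right hole; takes a hand screw.
- station_hole2 (a point): A hole 13 mm in diameter through the station's 12 mm sloping face; point: its centre at the face's surface. x points up the slope, y to the left along it, z straight out of the face. The space behind the face is empty. Lower right hole; takes the drift pin.
- station_hole3 (a point): A hole 13 mm in diameter through the station's 12 mm sloping face; point: its centre at the face's surface. x points up the slope, y to the left along it, z straight out of the face. The space behind the face is empty. Lower left hole; takes a hand screw.
- plate: Loose aluminium plate 130 mm (x, up the slope) by 190 (y) by 8, 0.5 kg, lying on the face; a grey nest with a green board at its centre, 50 (x) by 84 (y), stands 18 mm above it. 13.5 mm holes 90 mm apart in x, 150 in y. Origin: its upper left hole, at the underside. A screw stands loosely in that hole; the plate has swung about it some 2 degrees, right side down. About 5 N along the face moves it.
- plate_hole1 (a point): Hole 13.5 mm in diameter through the plate; point: its centre at the plate's upper surface (8 mm above its underside). Upper right; belongs over station_hole1.
- plate_hole2 (a point): Hole 13.5 mm in diameter through the plate; point: its centre at the plate's upper surface (8 mm above its underside). Lower right; belongs over station_hole2. At the start it lies 4 to 8 mm out of line with it.
- plate_hole3 (a point): Hole 13.5 mm in diameter through the plate; point: its centre at the plate's upper surface (8 mm above its underside). Lower left; belongs over station_hole3.
- drift_pin: Tapered drift pin, 96 mm long, 90 g, standing in the rack. Orange grip: cylinder 22 mm in diameter, 46 mm tall; below it a steel shank 12.5 mm in diameter for 22 mm, then a taper 28 mm long to a 4 mm tip. Origin: centre of the grip's underside; z up the axis through the grip; tip 50 mm below the origin. Home when the grip's underside sits on the plate; pushing it in takes 5 to 20 N.
- screw_a: Hand screw. Black knurled grip: cylinder 22 mm in diameter, 34 mm tall; below it a steel shank 12 mm in diameter, 32 mm long, its last 8 mm tapering to 8 mm. Origin: centre of the grip's underside; z up the axis through the grip. Plain push fit, no turning. 60 g. Stands in the rack.
- screw_b: Hand screw. Black knurled grip: cylinder 22 mm in diameter, 34 mm tall; below it a steel shank 12 mm in diameter, 32 mm long, its last 8 mm tapering to 8 mm. Origin: centre of the grip's underside; z up the axis through the grip. Plain push fit, no turning. 60 g. Stands in the rack.
- screw_c: Hand screw. Black knurled grip: cylinder 22 mm in diameter, 34 mm tall; below it a steel shank 12 mm in diameter, 32 mm long, its last 8 mm tapering to 8 mm. Origin: centre of the grip's underside; z up the axis through the grip. Plain push fit, no turning. 60 g. Already stands in the plate's upper left hole; it stays there.
- rack: Fixed wooden block, 162 mm (x) by 50 mm (y) by 58 mm tall, with three upright 15 mm through holes at x = -56, 0 and +56 mm, in which the pin and the two screws stand in any order, their grips resting on its top. Origin: centre of its underside; x along the block.
- scope: Bystander: white tablet oscilloscope, 190 mm wide and 120 mm tall, leaning back on its foot. Origin: underside. x points from its screen to its back.
- bottle: Bystander: white bottle with a blue cap, 52 mm in diameter, 130 mm tall. Origin: centre of its underside.
- reel: Bystander: blue solder reel standing on its end, 60 mm in diameter, 46 mm tall. Origin: centre of its underside.
- meter: Bystander: yellow multimeter lying on its back, 150 mm (x) by 75 mm (y) by 34 mm. Origin: centre of its underside.
- station_hole0 (a point): A hole 13 mm in diameter through the station's 12 mm sloping face; point: its centre at the face's surface. x points up the slope, y to the left along it, z straight out of the face. The space behind the face is empty. Upper left hole; the hand screw screw_c already stands in it.

How it is judged:
By the outcome, as a careful person would: the job done as asked, in the order asked, and still so for the second after the job is handed in, with the robot touching nothing.
It also fails if it takes over 70 s, if anything falls off the work surface, if the arm or the gripper's body presses on something with over 40 N, if the wrist force passes 120 N, or if a joint passes its speed limit or range.

## Working session

There is one attempt and no reset: what is moved stays moved. The work goes in short steps, Python scripts to look and compute and a tool call to move; the robot and the scene stay as the last step left them, time stands still between calls to the robot, and variables do not carry over. Pictures are saved under pics/ and viewed, and the job is handed in when it is done.

Besides the shell and the picture viewer there is one more tool, called after "Emit:" by a JSON object that holds its "op" and its "data". servo_tool: Moves the arm, as the interface text tells. Its arguments: {"type":"object","properties":{"motion":{"type":"string"},"grip_force":{"type":"number"}},"required":["motion"]}

```bash
mkdir -p pics; cat > h.py <<'E'
import numpy as np, cv2
from bench import ctrl, grab_frame
E
python3 - <<'E'
from h import *
for n in("scene","top"):
    f=grab_frame(n); cv2.imwrite(f"pics/{n}0.png",f["color"]); np.savez(f"{n}0.npz",**f)
    R=cv2.Rodrigues(np.array(f["rvec"],float))[0]; t=np.array(f["tvec"]).ravel()
    print(n,f["camera_matrix"],f["k1"],"pos",-R.T@t,"fwd",R[2])
print(ctrl.state())
E
```

```text
scene [[424.88242988   0.         284.72717602]
 [  0.         424.88242988 204.01479799]
 [  0.           0.           1.        ]] -0.0864067304497816 pos [ 0.88601796 -0.66607538  0.8671097 ] fwd [-0.28056522  0.62425412 -0.72910215]
top [[391.11534431   0.         284.93839927]
 [  0.         391.11534431 211.56044913]
 [  0.           0.           1.        ]] 0.005124572681156166 pos [0.41616584 0.01390985 1.19561822] fwd [ 0.14967962 -0.0307585  -0.988256  ]
{'t': 0.1, 'qpos': array([1.21573887e+00, 3.77983808e-01, 7.97488900e-02, 1.27439498e+00,
       2.00849871e-05, 1.46053248e+00]), 'qvel': array([0.00287446, 0.00056339, 0.00363374, 0.0002516 , 0.00068414,
       0.0011001 ]), 'effort': array([ 1.43558886e-03, -4.64694536e+01,  2.70581728e+01,  1.20476211e-02,
       -6.21990830e-05,  1.47891717e-05]), 'tcp_pos': array([0.13911581, 0.55730797, 0.23045373]), 'orientation': array([-0.55697061,  0.55763922,  0.43465807, -0.43576899]), 'ft_force': array([0.95993451, 0.05856584, 0.28137414]), 'ft_torque': array([-0.02110297,  0.02323639,  0.02565573]), 'opening': 1.000834509140967}
```

View pics/scene0.png

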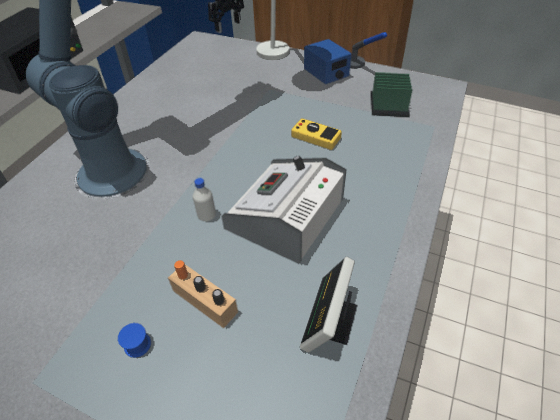

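View pics/top0.png

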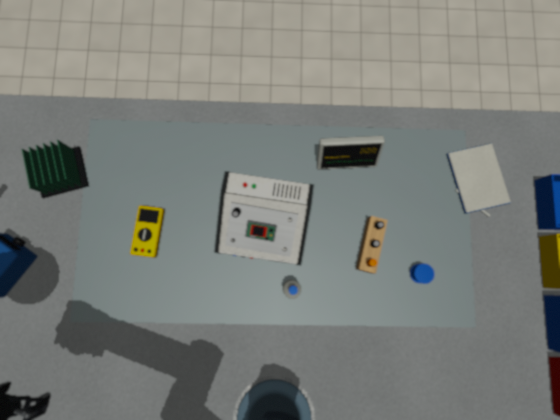

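The scene view shows the rack around (203,292), with the orange pin at its near end (181,270), the screws at (199,284) and (218,297), and the station around (290,200). In the top view the rack is around (373,245) and the station around (265,218). Next I'll zoom in.

```bash
cat >> h.py <<'E'
def cam(f):
    R=cv2.Rodrigues(np.array(f["rvec"],float))[0]; t=np.array(f["tvec"],float).ravel()
    return np.array(f["camera_matrix"],float),float(f["k1"]),R,t
def slopes(f,uv):
    K,k1,R,t=cam(f)
    uv=np.atleast_2d(np.array(uv,float))
    return cv2.undistortPointsIter(uv.reshape(-1,1,2),K,np.array([k1,0,0,0.]),None,None,(3,100,1e-12)).reshape(-1,2)
def rays(f,uv):
    K,k1,R,t=cam(f); s=slopes(f,uv)
    d=np.c_[s,np.ones(len(s))]@R
    return -R.T@t,d/np.linalg.norm(d,axis=1)[:,None]
def proj(f,P):
    K,k1,R,t=cam(f)
    return cv2.projectPoints(np.atleast_2d(np.array(P,float)),cv2.Rodrigues(R)[0],t,K,np.array([k1,0,0,0.]))[0].reshape(-1,2)
def tri(fa,ua,fb,ub):
    ca,da=rays(fa,ua); cb,db=rays(fb,ub); out=[]
    for a,b in zip(da,db):
        s=np.linalg.lstsq(np.c_[a,-b],cb-ca,rcond=None)[0]
        p,q=ca+s[0]*a,cb+s[1]*b; out.append(np.r_[(p+q)/2,np.linalg.norm(p-q)])
    return np.array(out)
def onz(f,uv,z):
    c,d=rays(f,uv); return c+d*((z-c[2])/d[:,2])[:,None]
def onplane(f,uv,p0,n):
    c,d=rays(f,uv); return c+d*(((p0-c)@n)/(d@n))[:,None]
def cloud(f):
    K,k1,R,t=cam(f); z=f["range_z"]; h,w=z.shape
    u,v=np.meshgrid(np.arange(w),np.arange(h)); s=slopes(f,np.c_[u.ravel(),v.ravel()])
    P=np.c_[s,np.ones(len(s))]*z.ravel()[:,None]
    return ((P-t)@R).reshape(h,w,3)
def load(n): return dict(np.load(n+".npz"))
def crop(img,x0,y0,x1,y1,s,name):
    cv2.imwrite(name,cv2.resize(img[y0:y1,x0:x1],None,fx=s,fy=s,interpolation=cv2.INTER_CUBIC))
E
python3 - <<'E'
from h import *
s=load("scene0");t=load("top0")
a=cv2.resize(s["color"][145:265,215:360],None,fx=5,fy=5,interpolation=2); cv2.imwrite("pics/s1.png",a)
crop(t["color"],205,160,325,275,5,"pics/t1.png")
crop(s["color"],150,245,260,335,6,"pics/s2.png")
crop(t["color"],340,200,450,300,5,"pics/t2.png")
for n,f in(("s",s),("t",t)):
    X=cloud(f); z=f["range_z"]; print(n,(z>0).mean())
    if n=="t": print(X[350,480],X[130,120],X[218,290],X[250,270],X[235,378],X[290,290],X[272,422])
    else: print(X[292,203],X[210,340],X[230,150])
E
```

```text
s 0.9959651360544217
[ 0.51105563 -0.28551331  0.05594215] [7.02537887e-01 1.12691502e-01 3.38667599e-04] [ 0.25304653 -0.147607   -0.00149975]
t 0.9958886054421768
[ 1.93421350e-01 -6.12048576e-01 -5.96055390e-05] [ 0.84569598  0.50105792 -0.00287133] [ 0.57785035 -0.03940086 -0.00253843] [0.47432277 0.01973521 0.06930987] [ 0.52469743 -0.29544811  0.06143885] [ 0.36552298 -0.03661555  0.12884796] [ 0.41985974 -0.42777685  0.04649933]
```

View pics/s1.png

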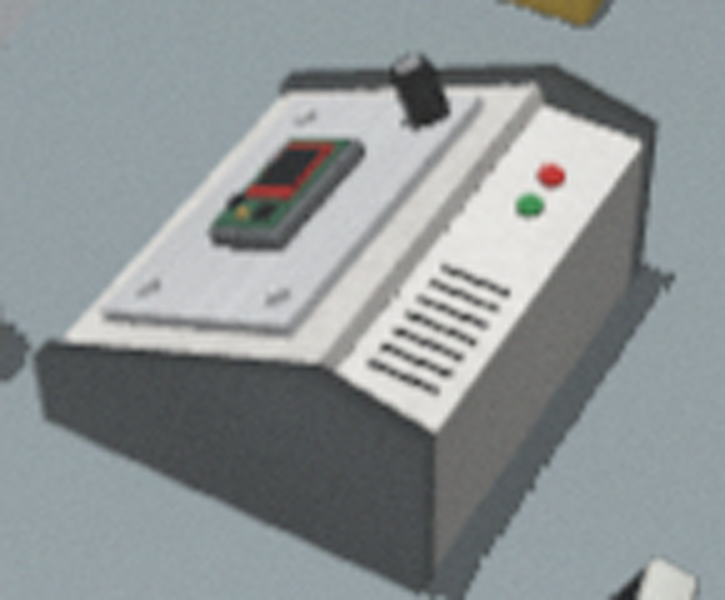

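View pics/t1.png

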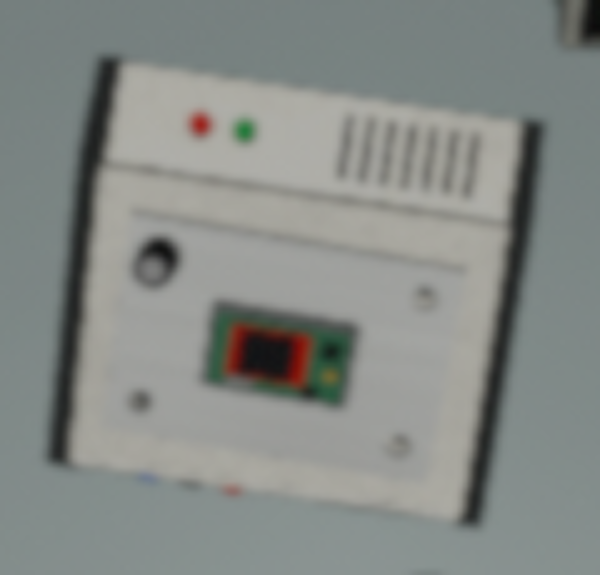

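View pics/s2.png

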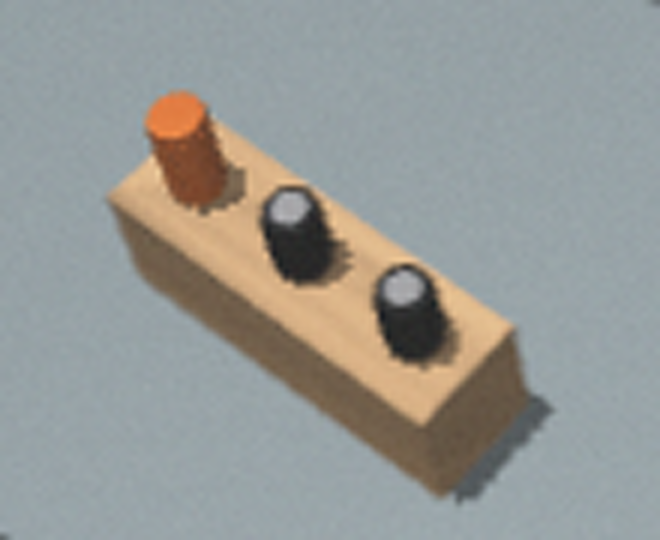

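View pics/t2.png

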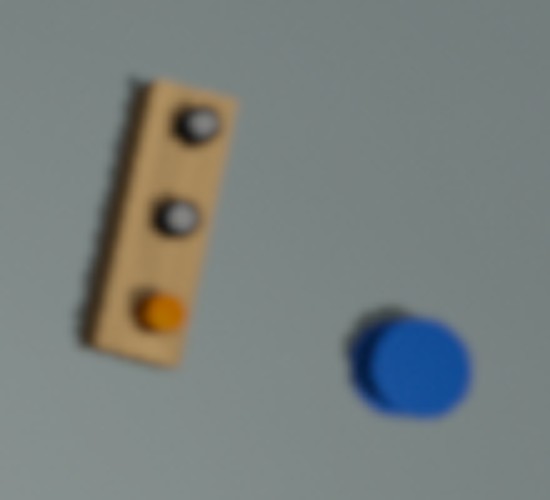

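The crops show the plate with its four holes, at crop pixels (155,262) for the screw, (425,298), (398,445) and (140,400) in the top view. I'll fit the plane and measure the station and the rack.

```bash
python3 - <<'E'
from h import *
s=load("scene0");t=load("top0")
# plane fit of face & plate
def fit(P):
    P=P.reshape(-1,3)
    c=np.median(P,0)
    for _ in range(5):
        c=P.mean(0); n=np.linalg.svd(P-c)[2][2]; n*=np.sign(n[2]); d=(P-c)@n
        P=P[abs(d)<max(2*d.std(),.001)]
    return c,n,((P-c)@n).std(),len(P)
X=cloud(t); Y=cloud(s)
for nm,C,roi in (("plate top",X,(238,248,230,285)),("plate top2",X,(228,234,232,245)),("face low",X,(252,258,230,290)),("bench",X,(130,150,150,200)),("plate s",Y,(190,203,240,255)),("bench s",Y,(230,250,120,160)),("racktop",X,(238,240,372,374))):
    r=roi; P=C[r[0]:r[1],r[2]:r[3]]
    c,n,sd,k=fit(P); print(nm,c.round(4),n.round(4),"tilt",np.degrees(np.arccos(n[2])).round(2),"az",np.degrees(np.arctan2(n[1],n[0])).round(2),sd.round(4),k)
# pieces in rack
def comp(f,mask,roi):
    m=np.zeros(mask.shape,np.uint8); x0,y0,x1,y1=roi; m[y0:y1,x0:x1]=mask[y0:y1,x0:x1]*255
    n,l,st,ce=cv2.connectedComponentsWithStats(m); return [(st[i,4],ce[i].round(2)) for i in range(1,n) if st[i,4]>3]
for nm,f,roi in(("s",s,(150,245,260,335)),("t",t,(350,205,400,285))):
    hsv=cv2.cvtColor(f["color"],cv2.COLOR_BGR2HSV).astype(int); H,S,V=hsv[...,0],hsv[...,1],hsv[...,2]
    print(nm,"orange",comp(f,(H<14)&(S>170)&(V>190 if nm=="s" else V>120),roi)," grey",comp(f,(S<70)&(V>110),roi)[:6])
    print(nm,"black",comp(f,(V<75),roi))
E
```

```text
plate top [0.4944 0.0575 0.0775] [0.9978 0.0177 0.0634] tilt 86.37 az 1.01 0.0082 550
plate top2 [0.5266 0.1115 0.085 ] [-0.4104  0.0395  0.9111] tilt 24.35 az 174.5 0.0014 66
face low [0.4618 0.0503 0.0466] [-0.9651  0.0494  0.257 ] tilt 75.11 az 177.07 0.0033 353
bench [0.8176 0.3276 0.0036] [0.9378 0.0382 0.345 ] tilt 69.82 az 2.33 0.0178 1000
plate s [0.4658 0.0211 0.0526] [-0.6578  0.1408  0.7399] tilt 42.27 az 167.91 0.0037 182
bench s [ 2.472e-01 -1.867e-01  2.000e-04] [-0.0105 -0.0034  0.9999] tilt 0.63 az -161.83 0.0012 703
racktop [ 0.5145 -0.2803  0.0565] [-0.4027 -0.1842  0.8966] tilt 26.29 az -155.42 0.0006 4
s orange [(np.int32(48), array([178.79, 264.06]))]  grey [(np.int32(7739), array([204.65, 287.95])), (np.int32(31), array([216.61, 292.48]))]
s black [(np.int32(98), array([199.58, 285.61])), (np.int32(95), array([218.37, 298.99]))]
t orange []  grey [(np.int32(2780), array([376.38, 244.78])), (np.int32(12), array([381.17, 224.08])), (np.int32(15), array([376.8 , 242.93]))]
t black [(np.int32(126), array([361.79, 242.85])), (np.int32(22), array([376.64, 225.  ])), (np.int32(20), array([372.3, 243.4]))]
```

```bash
cat >> h.py <<'E'
def fitplane(f,C,roi):
    r=roi; P=C[r[0]:r[1],r[2]:r[3]].reshape(-1,3); P=P[f["range_z"][r[0]:r[1],r[2]:r[3]].ravel()>0]
    from scipy.optimize import least_squares
    g=least_squares(lambda q:P[:,2]-q[0]-q[1]*(P[:,0]-P[:,0].mean())-q[2]*(P[:,1]-P[:,1].mean()),[np.median(P[:,2]),0,0],loss="soft_l1",f_scale=.001)
    n=np.array([-g.x[1],-g.x[2],1]); n/=np.linalg.norm(n); c=np.r_[P[:,:2].mean(0),g.x[0]]
    return c,n,1.48*np.median(abs((P-c)@n)),len(P)
E
python3 - <<'E'
from h import *
s=load("scene0");t=load("top0")
X=cloud(t); Y=cloud(s)
for nm,f,C,roi in (("plate top",t,X,(238,248,230,285)),("plate top2",t,X,(228,234,236,250)),("plate all",t,X,(208,250,232,245)),("face low",t,X,(251,256,225,235)),("face left",t,X,(200,245,222,226)),("bench",t,X,(130,150,150,200)),("plate s",s,Y,(190,200,245,255)),("bench s",s,Y,(230,250,120,160)),("racktop",t,X,(234,236,372,376)),("racktop",t,X,(252,254,369,372))):
    c,n,sd,k=fitplane(f,C,roi); print(nm,c.round(4),n.round(4),"tilt",np.degrees(np.arccos(n[2])).round(2),"az",np.degrees(np.arctan2(n[1],n[0])).round(2),sd.round(4),k)
crop(t["color"],350,205,400,285,7,"pics/t3.png")
E
```

```text
plate top [0.4947 0.0577 0.0733] [-0.4318  0.0611  0.8999] tilt 25.86 az 171.95 0.0023 548
plate top2 [0.5266 0.0987 0.0915] [-0.2266  0.5046  0.8331] tilt 33.58 az 114.18 0.0037 84
plate all [0.5316 0.1115 0.0875] [-0.4497  0.0256  0.8928] tilt 26.77 az 176.75 0.0027 544
face low [0.465  0.1389 0.0347] [-0.9116  0.2911  0.2902] tilt 73.13 az 162.29 0.0036 50
face left [0.5499 0.1537 0.085 ] [-0.4284  0.0094  0.9036] tilt 25.37 az 178.74 0.0021 179
bench [ 0.8192  0.3289 -0.0012] [6.5e-03 8.0e-04 1.0e+00] tilt 0.38 az 7.11 0.0025 996
plate s [0.4755 0.0199 0.0632] [-0.5539  0.155   0.8181] tilt 35.11 az 164.37 0.0023 99
bench s [ 2.470e-01 -1.866e-01  1.000e-04] [-0.0114 -0.0057  0.9999] tilt 0.73 az -153.49 0.0016 799
racktop [ 0.5264 -0.2835  0.0565] [-0.547   0.2159  0.8088] tilt 36.02 az 158.46 0.0018 8
racktop [ 0.4734 -0.2721  0.0574] [0.6556 0.2241 0.7211] tilt 43.86 az 18.87 0.0006 6
```

View pics/t3.png

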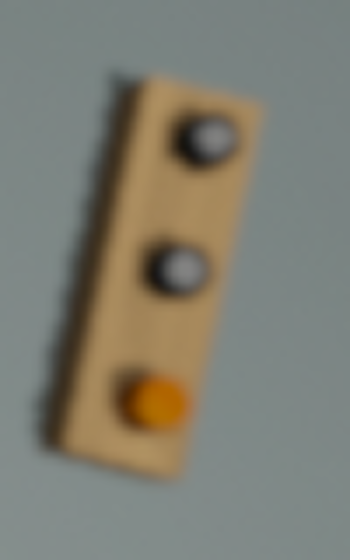

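```bash
python3 - <<'E'
from h import *
s=load("scene0");t=load("top0")
def U(pts,off,k): return (np.array(pts,float)+.5)/k-.5+np.array(off)
print("tops pin,mid,far"); print(tri(s,U([(178,115),(291,207),(404,285)],(150,245),6),t,U([(163,404),(183,269),(212,136)],(350,205),7)).round(4))
print("rack corners"); print(tri(s,U([(108,200),(222,118),(515,328),(425,424)],(150,245),6),t,U([(62,440),(180,476),(152,80),(265,103)],(350,205),7)[[0,0,0,0]]).round(4)[:0])
a=onz(s,U([(108,200),(222,118),(515,328),(425,424)],(150,245),6),.058);b=onz(t,U([(62,440),(180,476),(152,80),(265,103)],(350,205),7),.058)
print(a.round(4),b.round(4))
sp=U([(278,298),(148,288),(305,118)],(215,145),5); tp=U([(425,298),(398,445),(140,400)],(205,160),5)
print("holes1,2,3"); q=tri(s,sp,t,tp); print(q.round(4))
print("d12,d23",np.linalg.norm(q[0]-q[1]),np.linalg.norm(q[1]-q[2]))
sp=U([(105,315),(290,328),(482,100),(283,92),(325,362),(540,86),(65,342)],(215,145),5); tp=U([(430,480),(465,268),(132,208),(105,425),(510,225),(102,165),(470,520)],(205,160),5)
print("plate corners LR,UR,UL,LL, ridge R,L, face LR"); print(tri(s,sp,t,tp).round(4))
print("screwc top",tri(s,U([(405,60)],(215,145),5),t,U([(150,270)],(205,160),5)).round(4))
E
```

```text
tops pin,mid,far
[[ 0.4457 -0.2669  0.1031  0.0042]
 [ 0.5    -0.2792  0.0919  0.003 ]
 [ 0.5544 -0.2921  0.0927  0.0025]]
rack corners
[]
[[ 0.4181 -0.2861  0.058 ]
 [ 0.4383 -0.2366  0.058 ]
 [ 0.5868 -0.2748  0.058 ]
 [ 0.5753 -0.3216  0.058 ]] [[ 0.4296 -0.2375  0.058 ]
 [ 0.4157 -0.2865  0.058 ]
 [ 0.581  -0.2774  0.058 ]
 [ 0.5723 -0.3254  0.058 ]]
holes1,2,3
[[ 0.5606 -0.0325  0.1097  0.0031]
 [ 0.4799 -0.0202  0.0727  0.0023]
 [ 0.5028  0.1279  0.0744  0.0027]]
d12,d23 0.08964004716497936 0.14980077766830602
plate corners LR,UR,UL,LL, ridge R,L, face LR
[[ 0.4618 -0.0385  0.0629  0.005 ]
 [ 0.5771 -0.0543  0.1168  0.0032]
 [ 0.6057  0.1315  0.119   0.0017]
 [ 0.4851  0.1453  0.0746  0.0042]
 [ 0.6027 -0.077   0.1264  0.0086]
 [ 0.6303  0.1494  0.1219  0.0044]
 [ 0.4434 -0.0598  0.0553  0.0144]]
screwc top [[0.5674 0.1177 0.1453 0.0018]]
```

Heights and spacings agree with the text: tops at 103/92/93 mm, holes 89.6 and 149.8 mm apart, and an offset at hole 2 of about 6 mm. Next I'll set up the target frames and a planning helper.

```bash
cat >> h.py <<'E'
from scipy.spatial.transform import Rotation as Ro
SY=np.radians(-6.95); C0=np.array([.5378,.0458,.085]); a=np.radians(25)
Rz=Ro.from_euler('z',SY).as_matrix()
SX=Rz@[np.cos(a),0,np.sin(a)]; SYv=Rz@[0,1,0]; SN=np.cross(SX,SYv); SR=np.c_[SX,SYv,SN]
def st(x,y,z): return C0+SR@np.array([x,y,z])
def tcp(s=None):
    s=s or ctrl.state(); q=s["orientation"]; return np.array(s["tcp_pos"]),Ro.from_quat([q[1],q[2],q[3],q[0]]).as_matrix()
def Rtool(xdir,zdir):
    z=np.array(zdir)/np.linalg.norm(zdir); x=np.array(xdir)-z*np.dot(xdir,z); x/=np.linalg.norm(x); return np.c_[x,np.cross(z,x),z]
def step(P,R):
    p,r=tcp(); d=r.T@(P-p)/.05; w=Ro.from_matrix(r.T@R).as_rotvec()
    print("shift units (cur tool):",d.round(3)," turn:",w.round(4)," shift in target tool axes:",(R.T@(P-p)/.05).round(3))
E
python3 - <<'E'
from h import *
p,r=tcp(); print(p,r.round(3)); print("n",SN.round(4)); 
for k,v in dict(h0=(.045,.075),h1=(.045,-.075),h2=(-.045,-.075),h3=(-.045,.075)).items(): print(k,st(*v,0).round(4),proj(load("top0"),st(*v,.008)).round(1),proj(load("scene0"),st(*v,.008)).round(1))
Rd=Rtool(-SYv,[0,0,-1]); print(Rd.round(3)); 
for P in ([.43,.15,.231],[.4457,-.2669,.2]): step(np.array(P),Rd); step(np.array(P),Rtool(SYv,[0,0,-1]))
E
```

```text
[0.13911581 0.55730797 0.23045373] [[ 0.242 -0.001 -0.97 ]
 [ 0.97  -0.002  0.242]
 [-0.002 -1.     0.   ]]
n [-0.4195  0.0511  0.9063]
h0 [0.5874 0.1153 0.104 ] [[236.5 209.2]] [[300.8 168.5]]
h1 [ 0.5692 -0.0336  0.104 ] [[289.6 216.8]] [[271.4 204.7]]
h2 [ 0.4882 -0.0237  0.066 ] [[285.1 246.5]] [[244.9 203.5]]
h3 [0.5064 0.1252 0.066 ] [[233.2 239.1]] [[274.9 169.1]]
[[-0.121 -0.993  0.   ]
 [-0.993  0.121  0.   ]
 [ 0.     0.    -1.   ]]
shift units (cur tool): [-6.493e+00 -1.000e-03 -7.619e+00]  turn: [-0.1314  2.1572  2.1565]  shift in target tool axes: [ 7.382 -6.761 -0.011]
shift units (cur tool): [-6.493e+00 -1.000e-03 -7.619e+00]  turn: [-1.569  -0.0956 -0.0984]  shift in target tool axes: [-7.382  6.761 -0.011]
shift units (cur tool): [-14.506   0.633  -9.944]  turn: [-0.1314  2.1572  2.1565]  shift in target tool axes: [15.621 -8.081  0.609]
shift units (cur tool): [-14.506   0.633  -9.944]  turn: [-1.569  -0.0956 -0.0984]  shift in target tool axes: [-15.621   8.081   0.609]
```

```bash
cat >> h.py <<'E'
def Rtool(xdir,ydir):
    y=np.array(ydir)/np.linalg.norm(ydir); x=np.array(xdir)-y*np.dot(xdir,y); x/=np.linalg.norm(x); return np.c_[x,y,np.cross(x,y)]
RD=Rtool(SYv,[0,0,-1]); RS=Rtool(SYv,-SN)
E
python3 - <<'E'
from h import *
print(RD.round(3),RS.round(3))
for P in ([.43,.15,.231],[.4457,-.2669,.2]): step(np.array(P),RD)
print(Ro.from_matrix(RD.T@RS).as_rotvec())
E
```

```text
[[ 0.121  0.    -0.993]
 [ 0.993  0.     0.121]
 [ 0.    -1.     0.   ]] [[ 0.121  0.42  -0.9  ]
 [ 0.993 -0.051  0.11 ]
 [ 0.    -0.906 -0.423]]
shift units (cur tool): [-6.493e+00 -1.000e-03 -7.619e+00]  turn: [-0.0003 -0.1235 -0.0018]  shift in target tool axes: [-7.382 -0.011 -6.761]
shift units (cur tool): [-14.506   0.633  -9.944]  turn: [-0.0003 -0.1235 -0.0018]  shift in target tool axes: [-15.621   0.609  -8.081]
[-4.36332313e-01  1.07427696e-18  2.24335122e-18]
```

Emit:
{"op": "servo_tool", "data": {"motion": "0 -0.1235 0 0 0 0 0.6; 0 0 0 -0.8 0 -0.75 0.6; 0 0 0 -0.8 0 -0.75 0.6; 0 0 0 -0.8 0 -0.75 0.6; 0 0 0 -0.8 0 -0.75 0.6; 0 0 0 -0.8 0 -0.75 0.6; 0 0 0 -0.8 0 -0.75 0.6; 0 0 0 -0.8 0 -0.75 0.6; 0 0 0 -0.8 0 -0.75 0.6; 0 0 0 -1 0 -0.75 0.6"}}

```text
t: 1.1
tcp_pos: [0.4015, 0.19, 0.2311]
orientation: [0.529, -0.529, -0.469, 0.469]
ft_force: [1.1, 0.0, 0.5]
opening: 0.602
```

```bash
python3 - <<'E'
from h import *
step(np.array([.4457,-.2669,.15]),RD);print(ctrl.state()["opening"])
E
```

```text
shift units (cur tool): [-8.965  1.62  -1.982]  turn: [0.0002 0.0001 0.0003]  shift in target tool axes: [-8.964  1.622 -1.983]
0.6016453278554751
```

Emit:
{"op": "servo_tool", "data": {"motion": "0 0 0 -0.9 0 -0.2 0.6; 0 0 0 -0.9 0 -0.2 0.6; 0 0 0 -0.9 0 -0.2 0.6; 0 0 0 -0.9 0 -0.2 0.6; 0 0 0 -0.9 0 -0.2 0.6; 0 0 0 -0.9 0 -0.2 0.6; 0 0 0 -0.9 0 -0.2 0.6; 0 0 0 -0.9 0 -0.2 0.6; 0 0 0 -0.9 0.3 -0.2 0.6; 0 0 0 -0.9 0.3 -0.2 0.6"}}

```text
t: 2.1
tcp_pos: [0.4454, -0.2691, 0.201]
orientation: [-0.529, 0.53, 0.469, -0.468]
ft_force: [0.7, -0.2, -0.7]
opening: 0.598
```

```bash
python3 - <<'E'
from h import *
step(np.array([.4457,-.2669,.15]),RD)
for n in("scene","top"):
    f=grab_frame(n); cv2.imwrite(f"pics/{n}1.png",f["color"]); np.savez(f"{n}1.npz",**f)
    b=(120,170,260,330) if n=="scene" else (320,190,430,290)
    crop(f["color"],*b,5,f"pics/{n}1c.png")
step(np.array([.4457,-.2669,.15]),RD);print(tcp()[0])
E
```

```text
shift units (cur tool): [ 0.045  1.02  -0.   ]  turn: [ 0.0009 -0.0004 -0.0002]  shift in target tool axes: [ 4.50e-02  1.02e+00 -1.00e-03]
shift units (cur tool): [ 0.092  0.97  -0.014]  turn: [-0.0025 -0.0059 -0.0002]  shift in target tool axes: [ 0.092  0.97  -0.012]
[ 0.44456202 -0.27139521  0.19848882]
```

View pics/scene1c.png

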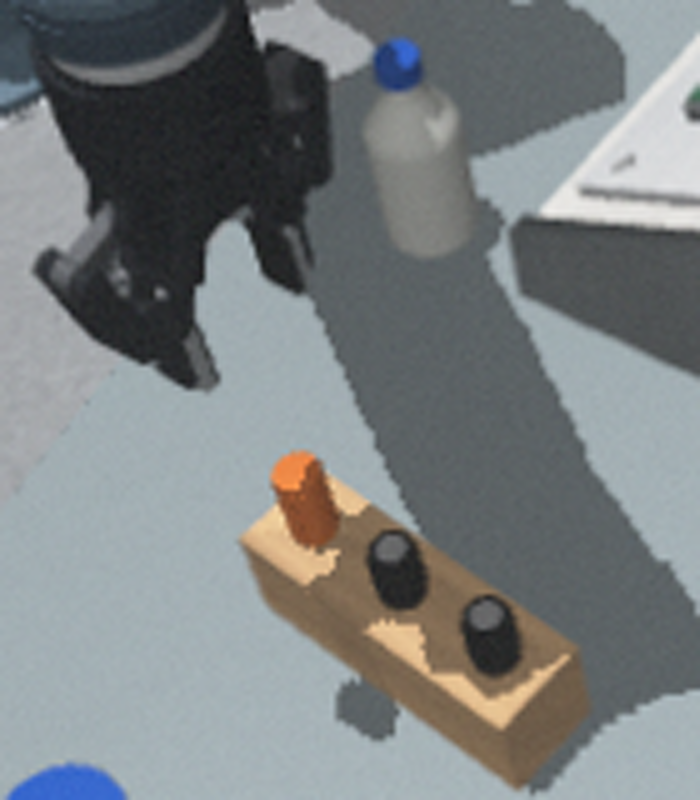

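View pics/top1c.png

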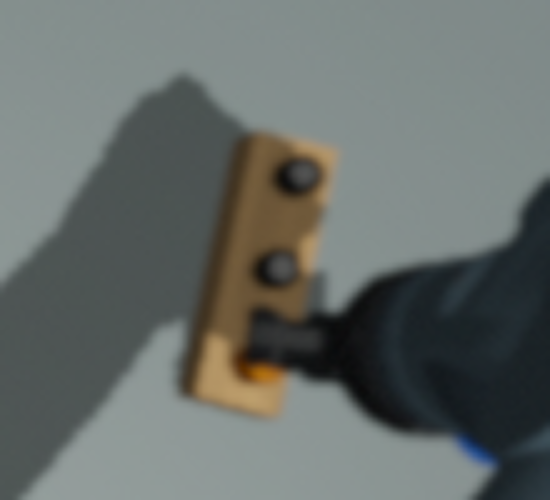

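```bash
python3 - <<'E'
from h import *
p,r=tcp()
for n,o in(("scene",(120,170)),("top",(320,190))):
    f=load(n+"1")
    for d in (0,-.006): 
        print(n,d,[(5*(proj(f,p+r@np.array([x,d,0]))[0]-o)).round(0) for x in(-.0255,0,.0255)])
E
```

```text
scene 0 [array([194., 384.]), array([236., 341.]), array([276., 299.])]
scene -0.006 [array([190., 375.]), array([232., 332.]), array([273., 290.])]
top 0 [array([368., 364.]), array([318., 357.]), array([269., 349.])]
top -0.006 [array([371., 364.]), array([322., 356.]), array([272., 349.])]
```

Emit:
{"op": "servo_tool", "data": {"motion": "0 0 0 0.09 0 -0.01 0.6; 0 0 0 0 0.5 0 0.6; 0 0 0 0 0.5 0 0.6; 0 0 0 0 0.5 0 0.6; 0 0 0 0 0.5 0 0.6; 0 0 0 0 0.3 0 0.6; 0 0 0 0 0.3 0 0.6; 0 0 0 0 0 0 0.6; 0 0 0 0 0 0 0.6"}}

```text
t: 3.1
tcp_pos: [0.4465, -0.2612, 0.0719]
orientation: [0.529, -0.529, -0.469, 0.469]
ft_force: [-0.5, 0.5, -0.2]
opening: 0.6
```

```bash
python3 - <<'E'
from h import *
step(np.array([.4457,-.2669,.067]),RD)
for n in("scene","top"):
    f=grab_frame(n); np.savez(f"{n}2.npz",**f)
    b=(120,200,260,320) if n=="scene" else (320,190,430,290)
    crop(f["color"],*b,5,f"pics/{n}2c.png")
E
```

```text
shift units (cur tool): [-0.116  0.098  0.002]  turn: [-0.0002  0.0018  0.0005]  shift in target tool axes: [-0.116  0.098  0.002]
```

View pics/scene2c.png

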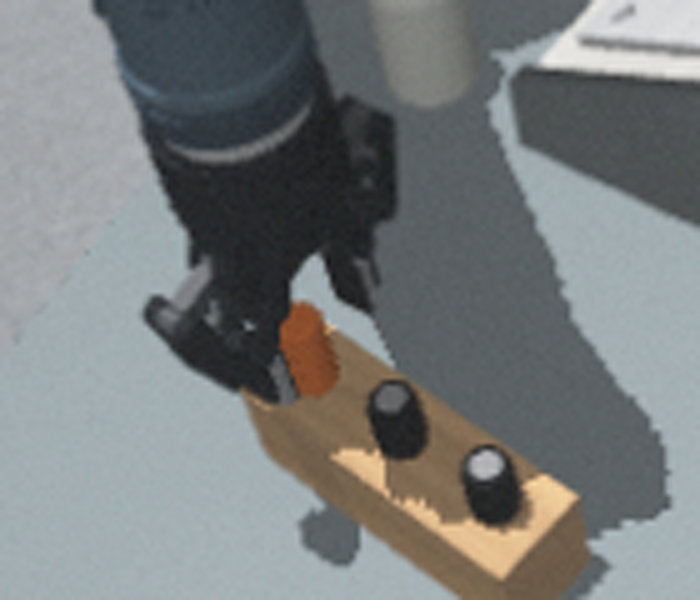

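Emit:
{"op": "servo_tool", "data": {"motion": "0 0 0 -0.11 0.1 0 0.6; 0 0 0 0 0 0 0.6; 0 0 0 0 0 0 0.1; 0 0 0 0 0 0 0; 0 0 0 0 0 0 0; 0 0 0 0 0 0 0; 0 0 0 0 0 0 0", "grip_force": 80}}

```text
t: 3.9
tcp_pos: [0.4459, -0.2683, 0.0666]
orientation: [-0.529, 0.53, 0.469, -0.469]
ft_force: [-0.7, 0.3, 2.9]
opening: 0.238
```

Emit:
{"op": "servo_tool", "data": {"motion": "0 0 0 0 -0.3 0 0; 0 0 0 0 -0.6 0 0; 0 0 0 0 -0.6 0 0; 0 0 0 0 -0.6 0 0; 0 0 0 0 -0.6 0 0; 0 0 0 0 -0.3 0 0; 0 0 0 0 0 0 0"}}

```text
t: 4.6
tcp_pos: [0.447, -0.269, 0.2184]
orientation: [-0.528, 0.531, 0.469, -0.468]
ft_force: [0.4, 0.0, -1.2]
opening: 0.239
```

```bash
python3 - <<'E'
from h import *
print(tcp()[0],ctrl.state()["opening"])
step(st(-.050,-.073,.10),RS)
for n in("scene",):
    f=grab_frame(n); np.savez(f"{n}3.npz",**f)
    b=(120,160,260,310)
    crop(f["color"],*b,5,f"pics/{n}3c.png")
E
```

```text
[ 0.44703258 -0.26898798  0.21844627] 0.23869396352309155
shift units (cur tool): [5.012 1.265 0.716]  turn: [-0.4324  0.0005 -0.0021]  shift in target tool axes: [5.009 0.858 1.185]
```

View pics/scene3c.png

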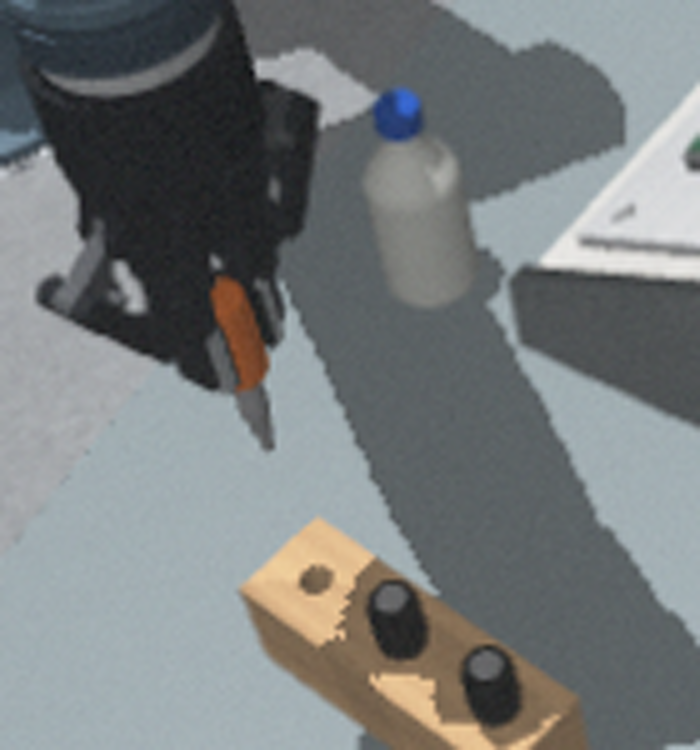

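Emit:
{"op": "servo_tool", "data": {"motion": "-0.11 0 0 0.5 0 0 0; -0.11 0 0 0.6 0 0 0; -0.11 0 0 0.6 0 0 0; -0.1 0 0 0.6 0 0 0; 0 0 0 0.6 0 0.3 0; 0 0 0 0.6 0 0.3 0; 0 0 0 0.6 0 0.3 0; 0 0 0 0.6 0.2 0.2 0; 0 0 0 0.3 0.2 0.1 0; 0 0 0 0 0 0 0"}}

```text
t: 5.65
tcp_pos: [0.4266, -0.0118, 0.169]
orientation: [-0.406, 0.627, 0.558, -0.36]
ft_force: [-0.5, -0.0, -1.4]
opening: 0.232
```

```bash
python3 - <<'E'
from h import *
print(tcp()[0],ctrl.state()["opening"])
print("sta coords tcp",(SR.T@(tcp()[0]-C0)).round(4))
for n,b in(("scene",(200,120,340,240)),("top",(210,170,330,270))):
    f=grab_frame(n); np.savez(f"{n}4.npz",**f)
    crop(f["color"],*b,5,f"pics/{n}4c.png")
step(st(-.050,-.073,.10),RS)
p,r=tcp()
print("tip pred crop",5*(proj(load("scene4"),p+r@[0,.059,0])-(200,120)),5*(proj(load("top4"),p+r@[0,.059,0])-(210,170)))
E
```

```text
[ 0.42662976 -0.01184391  0.16897689] 0.2320986750651154
sta coords tcp [-0.0582 -0.0707  0.1198]
shift units (cur tool): [-0.009  0.421 -0.1  ]  turn: [-0.0093  0.0008  0.0003]  shift in target tool axes: [-0.009  0.422 -0.096]
tip pred crop [[166.72914366 331.31000838]] [[365.76442774 435.43839089]]
```

View pics/scene4c.png

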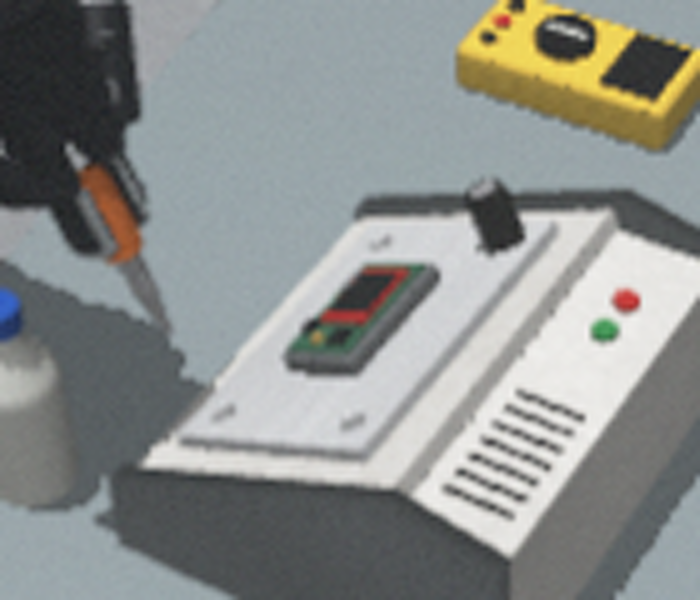

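View pics/top4c.png

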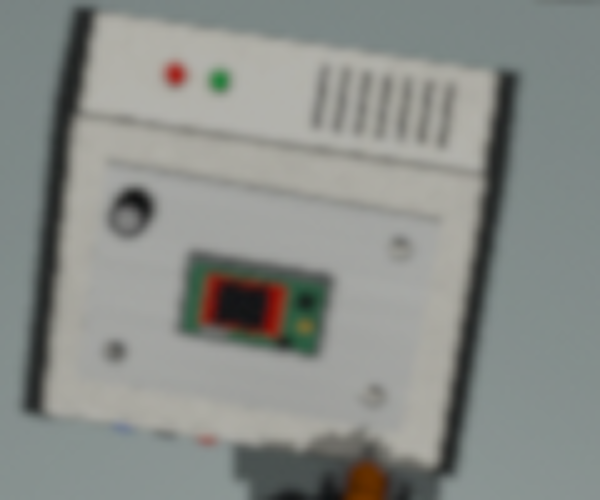

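Emit:
{"op": "servo_tool", "data": {"motion": "-0.009 0 0 -0.05 0.2 -0.1 0; 0 0 0 0 0.25 -0.1 0; 0 0 0 0 0.25 0 0; 0 0 0 0 0.1 0 0; 0 0 0 0 0 0 0; 0 0 0 0 0 0 0"}}

```text
t: 6.35
tcp_pos: [0.4556, -0.0204, 0.1413]
orientation: [-0.402, 0.632, 0.559, -0.355]
ft_force: [-0.4, -0.4, -1.2]
opening: 0.237
```

```bash
cat > look.py <<'E'
import sys
from h import *
k=sys.argv[1]; L=float(sys.argv[2])
st0=ctrl.state(); p,r=tcp(st0)
print("sta tcp",(SR.T@(p-C0)).round(4),"tip",(SR.T@(p+r@[0,L,0]-C0)).round(4),"F_sta",(SR.T@st0["ft_force"]).round(1),"op",round(st0["opening"],3),"t",st0["t"],"turn err",Ro.from_matrix(r.T@RS).as_rotvec().round(4))
S=(int(sys.argv[3]),int(sys.argv[4])) if len(sys.argv)>3 else (225,175)
T=(int(sys.argv[5]),int(sys.argv[6])) if len(sys.argv)>5 else (255,215)
for n,o in(("scene",S),("top",T)):
    f=grab_frame(n); np.savez(f"{n}{k}.npz",**f)
    crop(f["color"],o[0],o[1],o[0]+60,o[1]+50,10,f"pics/{n}{k}c.png")
    print(n,"tip pred",(10*(proj(f,p+r@[0,L,0])[0]-o)+5).round(0))
E
python3 look.py 5 .060
```

```text
sta tcp [-0.0429 -0.0757  0.0821] tip [-0.0428 -0.0757  0.0221] F_sta [-0.8 -0.4 -1. ] op 0.237 t 6.35 turn err [ 0.0025 -0.0009 -0.0003]
scene tip pred [185. 249.]
top tip pred [308. 331.]
```

View pics/scene5c.png

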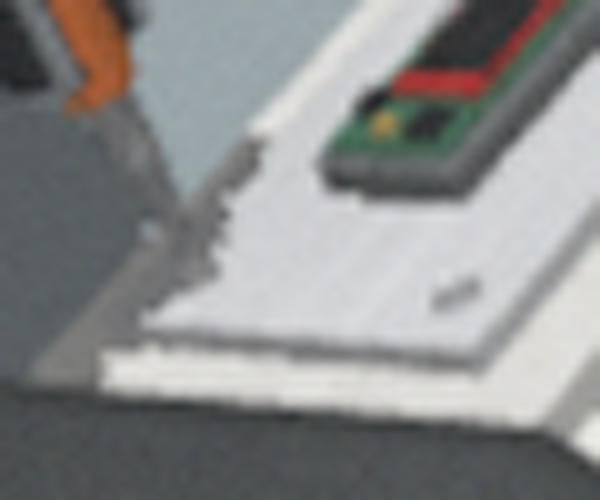

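View pics/top5c.png

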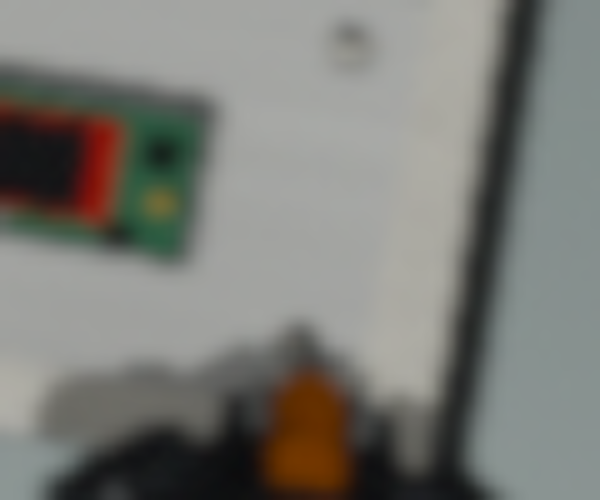

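```bash
python3 - <<'E'
from h import *
for i in range(4):
    p,r=tcp(); print((SR.T@(p-C0)).round(4),ctrl.state()["t"]); grab_frame("scene")
f=load("scene5"); m=f["color"][175:225,225:285].astype(float)
g=np.clip((m/255)**.5*255*1.2,0,255).astype(np.uint8); cv2.imwrite("pics/s5b.png",cv2.resize(g,None,fx=13,fy=12,interpolation=cv2.INTER_NEAREST))
E
```

```text
[-0.0425 -0.0755  0.0823] 6.45
[-0.0425 -0.0754  0.0824] 6.5
[-0.0425 -0.0753  0.0824] 6.55
[-0.0426 -0.0752  0.0823] 6.6
```

View pics/s5b.png

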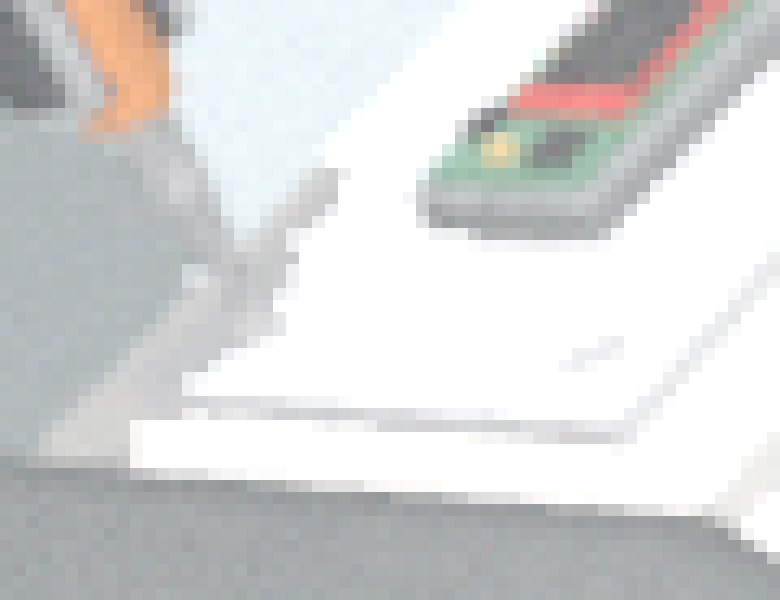

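Emit:
{"op": "servo_tool", "data": {"motion": "0 0 0 0.03 0 0.1 0; 0 0 0 0 0.1 0 0; 0 0 0 0 0.1 0 0; 0 0 0 0 0 0 0; 0 0 0 0 0 0 0"}}

```text
t: 7.15
tcp_pos: [0.4554, -0.0183, 0.1295]
orientation: [-0.402, 0.632, 0.56, -0.356]
ft_force: [0.8, -0.0, -0.7]
opening: 0.24
```

```bash
python3 look.py 6 .060
```

```text
sta tcp [-0.0483 -0.0736  0.0716] tip [-0.0482 -0.0736  0.0116] F_sta [ 0.4  0.1 -1. ] op 0.24 t 7.15 turn err [0.0019 0.     0.0002]
scene tip pred [192. 275.]
top tip pred [299. 335.]
```

View pics/scene6c.png

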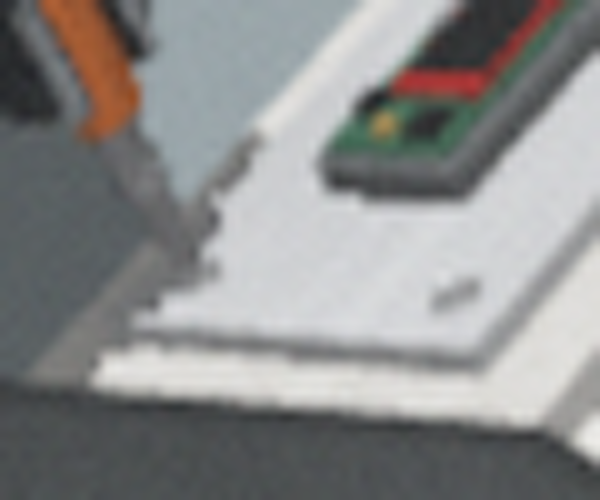

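View pics/top6c.png

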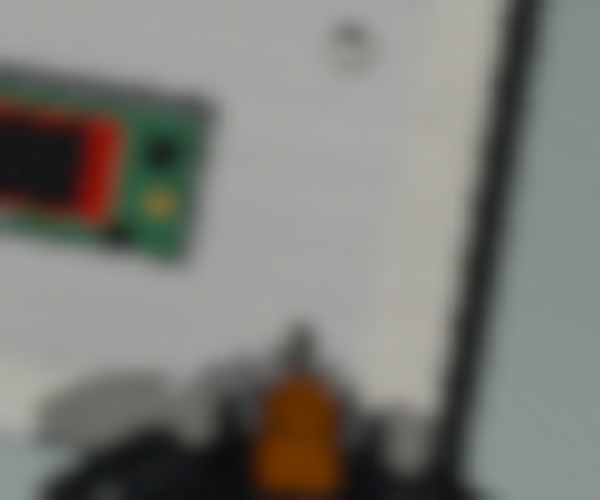

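Emit:
{"op": "servo_tool", "data": {"motion": "0 0 0 0 0.06 -0.01 0; 0 0 0 0 0.06 0 0; 0 0 0 0 0.06 0 0; 0 0 0 0 0 0 0"}}

```text
t: 7.65
tcp_pos: [0.4596, -0.0189, 0.1214]
orientation: [-0.402, 0.632, 0.559, -0.356]
ft_force: [-0.9, 0.3, -1.1]
opening: 0.237
```

```bash
python3 look.py 7 .060
```

```text
sta tcp [-0.0479 -0.0737  0.0625] tip [-0.0478 -0.0737  0.0025] F_sta [-1.3  0.2 -0.6] op 0.237 t 7.65 turn err [ 0.0018 -0.      0.0001]
scene tip pred [208. 303.]
top tip pred [301. 322.]
```

No contact force and the tip is inside the plate hole. Next I'll go past the face surface.

Emit:
{"op": "servo_tool", "data": {"motion": "0 0 0 0 0.05 0 0; 0 0 0 0 0.05 0 0; 0 0 0 0 0.05 0 0; 0 0 0 0 0.05 0 0; 0 0 0 0 0 0 0"}}

```text
t: 8.25
tcp_pos: [0.4634, -0.0192, 0.112]
orientation: [-0.402, 0.632, 0.559, -0.356]
ft_force: [-1.5, 1.9, -2.0]
opening: 0.234
```

```bash
python3 look.py 8 .060
```

```text
sta tcp [-0.0484 -0.0735  0.0524] tip [-0.0483 -0.0735 -0.0076] F_sta [-2.4  1.7 -1. ] op 0.234 t 8.25 turn err [ 0.0011 -0.      0.0004]
scene tip pred [224. 332.]
top tip pred [301. 311.]
```

Emit:
{"op": "servo_tool", "data": {"motion": "0 0 0 -0.01 0.05 -0.02 0; 0 0 0 -0.01 0.05 -0.02 0; 0 0 0 -0.01 0.05 -0.02 0; 0 0 0 0 0.05 0 0; 0 0 0 0 0 0 0"}}

```text
t: 8.85
tcp_pos: [0.4696, -0.0214, 0.104]
orientation: [-0.402, 0.631, 0.559, -0.356]
ft_force: [-1.7, 1.5, -2.0]
opening: 0.235
```

```bash
python3 look.py 9 .060
```

```text
sta tcp [-0.0459 -0.075   0.0424] tip [-0.0459 -0.075  -0.0176] F_sta [-2.6  1.2 -1. ] op 0.235 t 8.85 turn err [ 0.0003 -0.0001  0.0005]
scene tip pred [244. 366.]
top tip pred [308. 291.]
```

View pics/scene9c.png

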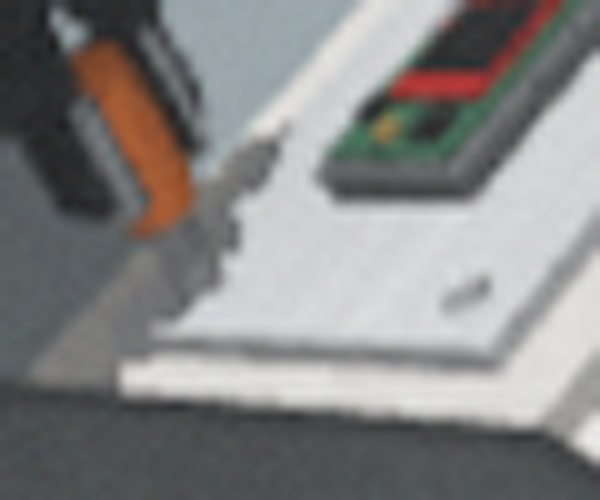

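Emit:
{"op": "servo_tool", "data": {"motion": "0 0 0 0 0.05 -0.01 0; 0 0 0 0 0.05 -0.01 0; 0 0 0 0 0.05 0 0; 0 0 0 0 0.05 0 0; 0 0 0 0 0 0 0"}}

```text
t: 9.45
tcp_pos: [0.4741, -0.0214, 0.095]
orientation: [-0.403, 0.631, 0.56, -0.356]
ft_force: [-3.8, 3.5, -4.5]
opening: 0.238
```

```bash
python3 look.py 10 .060
```

```text
sta tcp [-0.0458 -0.0744  0.0323] tip [-0.0458 -0.0743 -0.0277] F_sta [-5.7  3.1 -2.3] op 0.238 t 9.45 turn err [-0.0011  0.0001  0.0021]
scene tip pred [262. 393.]
top tip pred [307. 278.]
```

Emit:
{"op": "servo_tool", "data": {"motion": "0 0 0 0 0.05 0 0; 0 0 0 0 0.05 0 0; 0 0 0 0 0.05 0 0; 0 0 0 0 0 0 0"}}

```text
t: 9.95
tcp_pos: [0.4769, -0.0216, 0.088]
orientation: [-0.403, 0.63, 0.56, -0.356]
ft_force: [-3.4, 4.4, -4.5]
opening: 0.237
```

```bash
python3 look.py 11 .060
```

```text
sta tcp [-0.0461 -0.0743  0.0248] tip [-0.0462 -0.0741 -0.0352] F_sta [-5.5  4.  -2.4] op 0.237 t 9.95 turn err [-0.0016  0.0002  0.0024]
scene tip pred [273. 414.]
top tip pred [307. 271.]
```

Emit:
{"op": "servo_tool", "data": {"motion": "0 0 0 0 0.05 0 0; 0 0 0 0 0.05 0 0; 0 0 0 0 0.05 0 0; 0 0 0 0 0 0 0; 0 0 0 0 0 0 0"}}

```text
t: 10.55
tcp_pos: [0.4799, -0.0219, 0.0816]
orientation: [-0.403, 0.63, 0.56, -0.356]
ft_force: [-9.7, 5.7, 3.9]
opening: 0.238
```

```bash
python3 look.py 12 .060
```

```text
sta tcp [-0.0461 -0.0742  0.0178] tip [-0.0462 -0.074  -0.0422] F_sta [-7.7  4.5  7.9] op 0.238 t 10.55 turn err [-0.0016  0.0003  0.0024]
scene tip pred [285. 434.]
top tip pred [307. 262.]
```

View pics/scene12c.png

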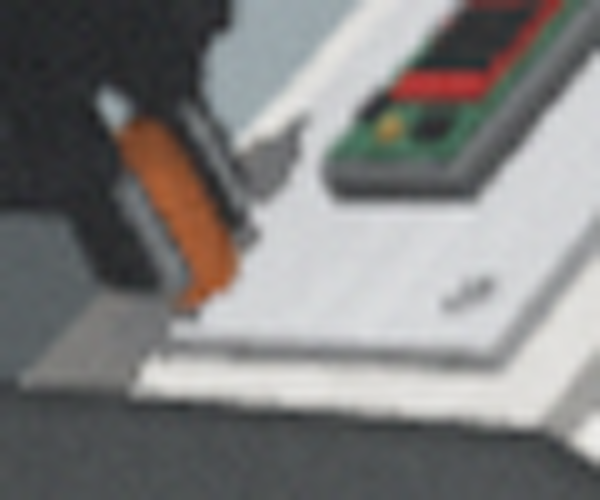

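Emit:
{"op": "servo_tool", "data": {"motion": "0 0 0 0 0.04 0 0; 0 0 0 0 0.04 0 0; 0 0 0 0 0 0 0; 0 0 0 0 0 0 0"}}

```text
t: 11.05
tcp_pos: [0.4802, -0.0219, 0.0812]
orientation: [-0.402, 0.631, 0.56, -0.356]
ft_force: [-55.0, 10.2, 70.4]
opening: 0.233
```

```bash
python3 look.py 13 .060
```

```text
sta tcp [-0.046  -0.0742  0.0172] tip [-0.046  -0.0741 -0.0428] F_sta [-20.9   3.5  87.4] op 0.233 t 11.05 turn err [0.0002 0.0009 0.0013]
scene tip pred [286. 436.]
top tip pred [307. 261.]
```

View pics/scene13c.png

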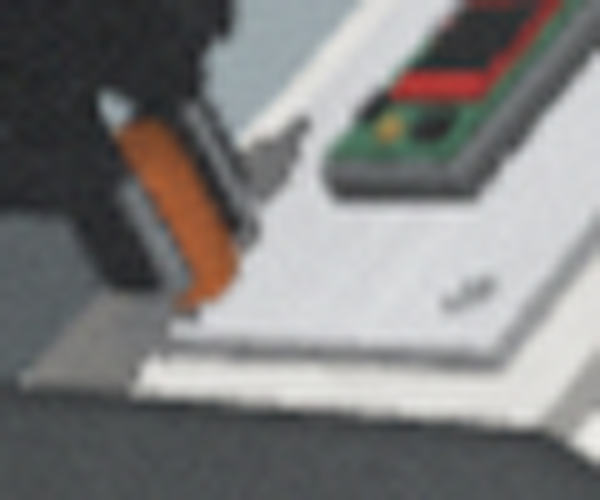

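Hard stop at TCP z 17 mm, where the seat is expected. I'll relieve the force, release and retreat along the normal.

Emit:
{"op": "servo_tool", "data": {"motion": "0 0 0 0 -0.05 0 0; 0 0 0 0 0 0 0; 0 0 0 0 0 0 0.5; 0 0 0 0 0 0 0.5; 0 0 0 0 0 0 0.5"}}

```text
t: 11.65
tcp_pos: [0.4851, -0.0241, 0.0832]
orientation: [-0.4, 0.633, 0.56, -0.354]
ft_force: [0.1, -0.2, -0.4]
opening: 0.501
```

Emit:
{"op": "servo_tool", "data": {"motion": "0 0 0 0 -0.2 0 0.5; 0 0 0 0 -0.5 0 0.5; 0 0 0 0 -0.6 0 0.5; 0 0 0 0 -0.6 0 0.5; 0 0 0 0 -0.5 0 0.5; 0 0 0 0 0 0 0.5"}}

```text
t: 12.25
tcp_pos: [0.4348, -0.0179, 0.1947]
orientation: [-0.399, 0.634, 0.561, -0.353]
ft_force: [1.1, 0.9, -0.3]
opening: 0.496
```

```bash
python3 look.py 14 .060; python3 - <<'E'
from h import *
crop(load("scene14")["color"],215,145,360,265,5,"pics/s14.png"); crop(load("top14")["color"],205,160,325,275,5,"pics/t14.png")
step(np.array([.5,-.2792,.2]),RD); step(np.array([.5,-.2792,.2]),RS)
E
```

```text
sta tcp [-0.0394 -0.0757  0.1393] tip [-0.0387 -0.0758  0.0793] F_sta [ 0.7  1.1 -0.7] op 0.496 t 12.25 turn err [ 0.0108  0.     -0.0012]
scene tip pred [97. 71.]
top tip pred [305. 396.]
shift units (cur tool): [-5.033  0.68  -1.842]  turn: [ 4.421e-01 -3.000e-04 -5.000e-04]  shift in target tool axes: [-5.033 -0.176 -1.954]
shift units (cur tool): [-5.033  0.68  -1.842]  turn: [ 0.0058 -0.0002 -0.0006]  shift in target tool axes: [-5.033  0.666 -1.845]
```

View pics/s14.png

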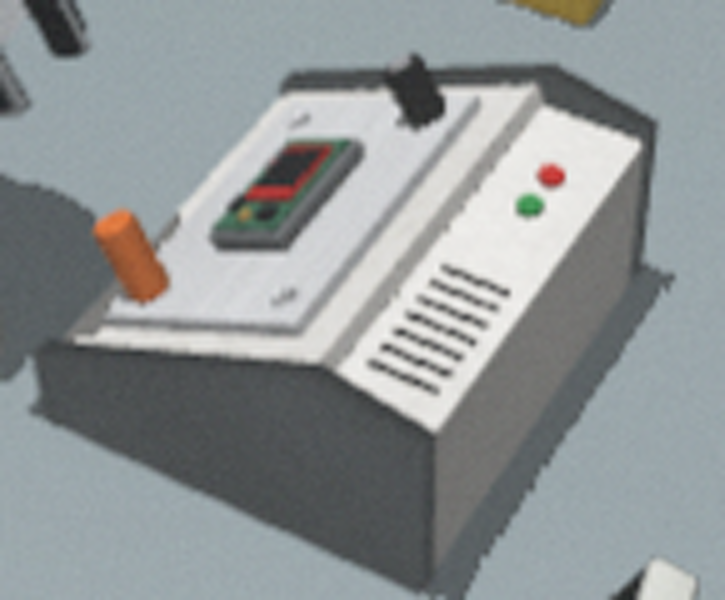

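View pics/t14.png

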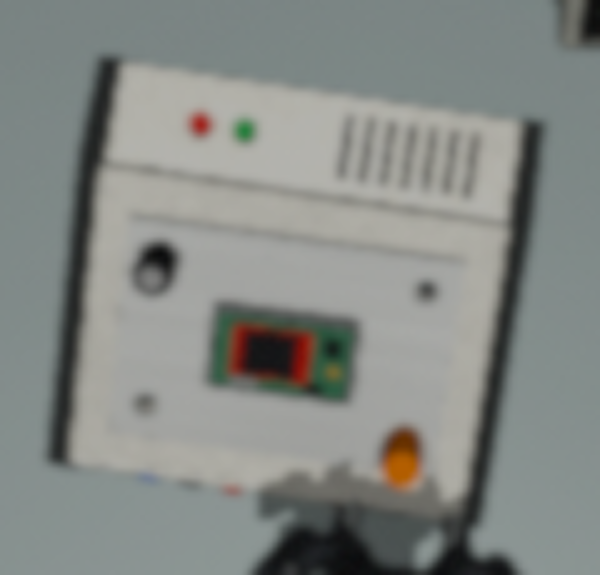

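```bash
python3 - <<'E'
from h import *
s=load("scene14");t=load("top14")
def U(pts,off,k): return (np.array(pts,float)+.5)/k-.5+np.array(off)
q=tri(s,U([(286,297),(300,119)],(215,145),5),t,U([(426,291),(145,403)],(205,160),5))
print([(SR.T@(x[:3]-C0)).round(4) for x in q],q[:,3])
print("pin top",[(SR.T@(x[:3]-C0)).round(4) for x in tri(s,U([(115,222)],(215,145),5),t,U([(400,466)],(205,160),5))])
E
```

```text
[array([ 0.0442, -0.0747,  0.0093]), array([-0.0457,  0.074 ,  0.0109])] [0.00398661 0.0028116 ]
pin top [array([-0.0446, -0.0743,  0.0547])]
```

Emit:
{"op": "servo_tool", "data": {"motion": "0.11 0 0 -0.5 0 0 0.6; 0.11 0 0 -0.6 0 0 0.6; 0.11 0 0 -0.6 0 0 0.6; 0.112 0 0 -0.6 0 0 0.6; 0 0 0 -0.6 0 -0.4 0.6; 0 0 0 -0.6 0 -0.4 0.6; 0 0 0 -0.6 0 -0.4 0.6; 0 0 0 -0.6 0 -0.4 0.6; 0 0 0 -0.3 0 -0.3 0.6; 0 0 0 0 0 0 0.6"}}

```text
t: 13.35
tcp_pos: [0.4975, -0.2793, 0.1871]
orientation: [0.531, -0.529, -0.467, 0.469]
ft_force: [0.0, 0.6, -0.5]
opening: 0.601
```

```bash
python3 - <<'E'
from h import *
step(np.array([.5,-.2792,.063]),RD)
E
```

```text
shift units (cur tool): [ 0.007  2.481 -0.06 ]  turn: [-0.0041 -0.0022  0.0003]  shift in target tool axes: [ 0.008  2.481 -0.05 ]
```

Emit:
{"op": "servo_tool", "data": {"motion": "0 0 0 0 0.4 -0.05 0.6; 0 0 0 0 0.5 0 0.6; 0 0 0 0 0.5 0 0.6; 0 0 0 0 0.4 0 0.6; 0 0 0 0 0 0 0.6; 0 0 0 0 0 0 0.6"}}

```text
t: 13.95
tcp_pos: [0.4977, -0.276, 0.0991]
orientation: [0.531, -0.528, -0.468, 0.47]
ft_force: [0.0, -0.0, 0.5]
opening: 0.6
```

```bash
python3 - <<'E'
from h import *
step(np.array([.5,-.2792,.063]),RD)
f=grab_frame("scene"); crop(f["color"],140,210,260,320,6,"pics/s15.png")
step(np.array([.5,-.2792,.063]),RD)
E
```

```text
shift units (cur tool): [-0.059  0.722 -0.058]  turn: [-0.0051  0.0006  0.0013]  shift in target tool axes: [-0.059  0.722 -0.054]
shift units (cur tool): [-0.047  0.743 -0.037]  turn: [-0.003   0.0004  0.0001]  shift in target tool axes: [-0.047  0.743 -0.035]
```

View pics/s15.png

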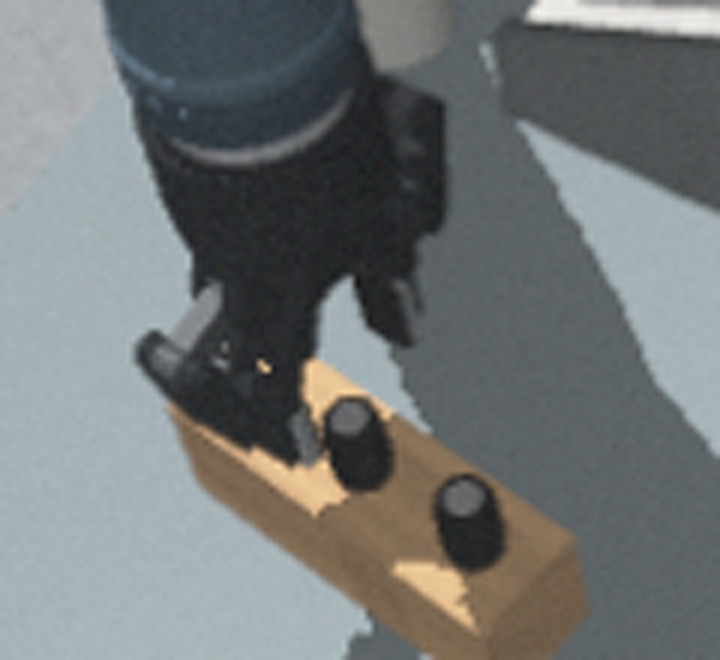

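Emit:
{"op": "servo_tool", "data": {"motion": "0 0 0 -0.04 0.3 -0.03 0.6; 0 0 0 0 0.3 0 0.6; 0 0 0 0 0.14 0 0.6; 0 0 0 0 0 0 0.6; 0 0 0 0 0 0 0.1; 0 0 0 0 0 0 0; 0 0 0 0 0 0 0; 0 0 0 0 0 0 0; 0 0 0 0 0 0 0", "grip_force": 80}}

```text
t: 14.9
tcp_pos: [0.5004, -0.2797, 0.0642]
orientation: [0.529, -0.529, -0.468, 0.469]
ft_force: [-0.9, 0.8, 6.5]
opening: 0.234
```

Emit:
{"op": "servo_tool", "data": {"motion": "0 0 0 0 -0.3 0 0; 0 0 0 0 -0.6 0 0; 0 0 0 0 -0.6 0 0; 0 0 0 0 -0.6 0 0; 0 0 0 0 -0.3 0 0; 0 0 0 0 0 0 0"}}

```text
t: 15.5
tcp_pos: [0.5016, -0.2803, 0.1857]
orientation: [-0.528, 0.53, 0.469, -0.469]
ft_force: [0.0, 0.3, -1.4]
opening: 0.232
```

```bash
python3 - <<'E'
from h import *
step(st(.0443,-.0745,.09),RS); print(ctrl.state()["opening"])
f=grab_frame("scene"); crop(f["color"],140,160,260,310,5,"pics/s16.png")
p,r=tcp(); print("tip crop for L=.037",5*(proj(f,p+r@[0,.037,0])[0]-(140,160)))
E
```

```text
shift units (cur tool): [ 5.073e+00 -5.000e-03  2.800e-02]  turn: [-0.4344  0.0006 -0.0025]  shift in target tool axes: [ 5.073e+00 -4.000e-03  2.900e-02]
0.23187689125440566
tip crop for L=.037 [264.97762604 524.2032611 ]
```

View pics/s16.png

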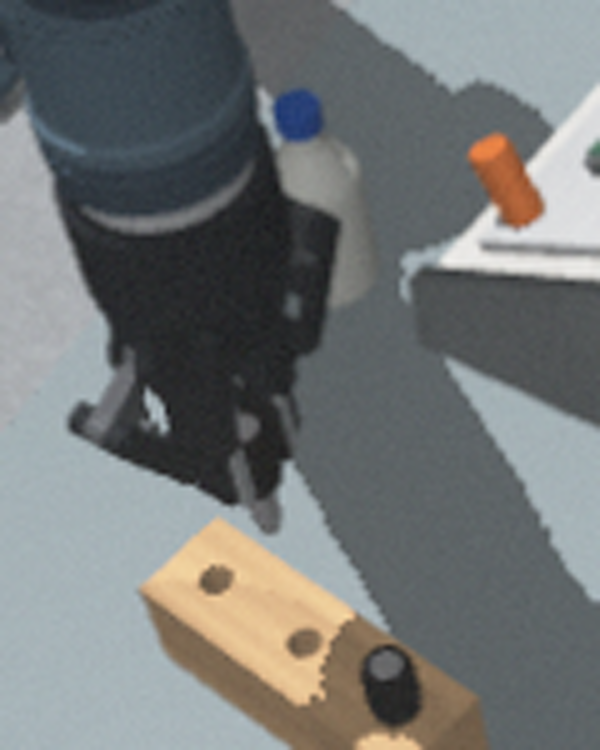

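Emit:
{"op": "servo_tool", "data": {"motion": "-0.11 0 0 0.4 -0.2 0 0; -0.11 0 0 0.6 0 0 0; -0.11 0 0 0.6 0 0 0; -0.104 0 0 0.6 0 0 0; 0 0 0 0.6 0 0 0; 0 0 0 0.6 0 0 0; 0 0 0 0.6 0 0 0; 0 0 0 0.6 0 0 0; 0 0 0 0.45 0.1 0 0; 0 0 0 0 0 0 0"}}

```text
t: 16.55
tcp_pos: [0.5308, -0.026, 0.1856]
orientation: [-0.405, 0.628, 0.559, -0.359]
ft_force: [-0.5, -0.2, -1.2]
opening: 0.233
```

```bash
python3 look.py 17 .038 250 165 255 195; python3 - <<'E'
from h import *
step(st(.0443,-.0745,.06),RS)
E
```

```text
sta tcp [ 0.0441 -0.0722  0.0904] tip [ 0.0438 -0.0721  0.0524] F_sta [-1.  -0.2 -0.9] op 0.233 t 16.55 turn err [-0.0097  0.0034  0.0026]
scene tip pred [147. 251.]
top tip pred [337. 274.]
shift units (cur tool): [-0.001  0.619  0.012]  turn: [-0.0085  0.001   0.0002]  shift in target tool axes: [-0.001  0.619  0.018]
```

View pics/scene17c.png

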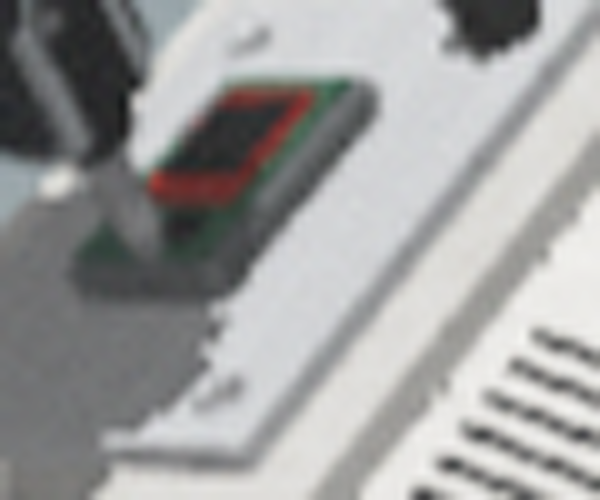

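Emit:
{"op": "servo_tool", "data": {"motion": "-0.0085 0 0 0 0.2 0 0; 0 0 0 0 0.22 0 0; 0 0 0 0 0.2 0 0; 0 0 0 0 0 0 0; 0 0 0 0 0 0 0; 0 0 0 0 0 0 0"}}

```text
t: 17.25
tcp_pos: [0.5458, -0.0306, 0.1605]
orientation: [-0.401, 0.632, 0.56, -0.355]
ft_force: [0.2, -0.1, -0.4]
opening: 0.234
```

```bash
python3 look.py 18 .038 250 165 255 195; python3 - <<'E'
from h import *
step(st(.0443,-.0745,.047),RS)
E
```

```text
sta tcp [ 0.0475 -0.0749  0.0612] tip [ 0.0476 -0.0749  0.0232] F_sta [ 0.  -0.  -0.5] op 0.234 t 17.25 turn err [ 0.0035 -0.0003 -0.0001]
scene tip pred [202. 353.]
top tip pred [351. 230.]
shift units (cur tool): [0.005 0.287 0.069]  turn: [ 0.004  -0.0001 -0.    ]  shift in target tool axes: [0.005 0.288 0.068]
```

View pics/scene18c.png

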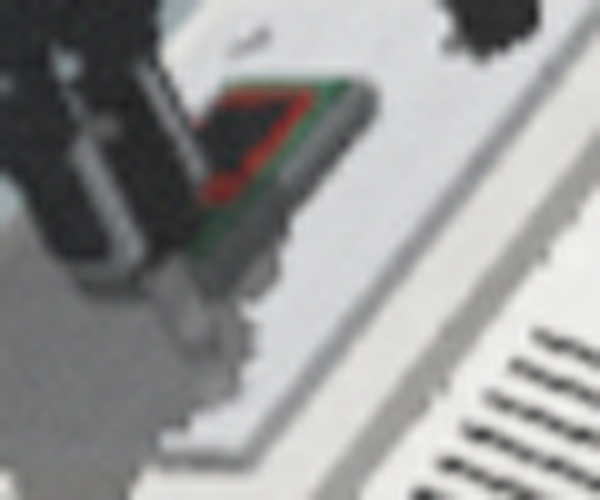

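View pics/top18c.png

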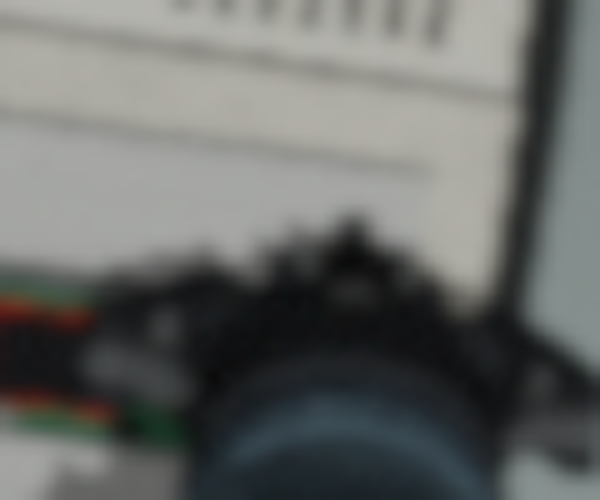

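Emit:
{"op": "servo_tool", "data": {"motion": "0 0 0 0.005 0 0.065 0; 0 0 0 0 0.1 0 0; 0 0 0 0 0.1 0 0; 0 0 0 0 0 0 0; 0 0 0 0 0 0 0"}}

```text
t: 17.85
tcp_pos: [0.5468, -0.0302, 0.1494]
orientation: [-0.402, 0.632, 0.56, -0.355]
ft_force: [0.3, -0.2, 0.1]
opening: 0.235
```

```bash
python3 look.py 19 .038 250 165 255 195
```

```text
sta tcp [ 0.0436 -0.0744  0.0507] tip [ 0.0437 -0.0744  0.0127] F_sta [ 0.4 -0.2 -0.1] op 0.235 t 17.85 turn err [ 0.0025 -0.      0.0002]
scene tip pred [208. 385.]
top tip pred [348. 232.]
```

Emit:
{"op": "servo_tool", "data": {"motion": "0 0 0 0 0.06 -0.01 0; 0 0 0 0 0.06 0 0; 0 0 0 0 0.06 0 0; 0 0 0 0 0.06 0 0; 0 0 0 0 0 0 0"}}

```text
t: 18.45
tcp_pos: [0.5521, -0.0309, 0.1384]
orientation: [-0.402, 0.632, 0.56, -0.356]
ft_force: [-0.5, -0.6, -0.5]
opening: 0.235
```

```bash
python3 look.py 20 .038 250 165 255 195
```

```text
sta tcp [ 0.0439 -0.0744  0.0385] tip [ 0.044  -0.0744  0.0005] F_sta [-0.5 -0.6 -0.3] op 0.235 t 18.45 turn err [ 0.002  -0.0001  0.0001]
scene tip pred [229. 424.]
top tip pred [349. 218.]
```

No contact, and the tip is through the plate. Continuing.

Emit:
{"op": "servo_tool", "data": {"motion": "0 0 0 0 0.06 0 0; 0 0 0 0 0.06 0 0; 0 0 0 0 0.06 0 0; 0 0 0 0 0 0 0"}}

```text
t: 18.95
tcp_pos: [0.5558, -0.0313, 0.1301]
orientation: [-0.402, 0.632, 0.559, -0.356]
ft_force: [-1.6, -0.8, -2.0]
opening: 0.236
```

```bash
python3 look.py 21 .038 250 165 255 195
```

```text
sta tcp [ 0.0437 -0.0744  0.0294] tip [ 0.0438 -0.0744 -0.0086] F_sta [-2.2 -1.  -1.2] op 0.236 t 18.95 turn err [ 0.0018 -0.0001  0.0001]
scene tip pred [243. 452.]
top tip pred [349. 210.]
```

Emit:
{"op": "servo_tool", "data": {"motion": "0 0 0 0 0.06 0 0; 0 0 0 0 0.06 0 0; 0 0 0 0 0.06 0 0; 0 0 0 0 0.04 0 0; 0 0 0 0 0 0 0; 0 0 0 0 0 0 0"}}

```text
t: 19.65
tcp_pos: [0.5604, -0.0319, 0.1204]
orientation: [-0.402, 0.632, 0.56, -0.356]
ft_force: [-1.1, 0.6, -3.7]
opening: 0.234
```

```bash
python3 look.py 22 .038 250 165 255 195
```

```text
sta tcp [ 0.0438 -0.0744  0.0186] tip [ 0.0439 -0.0744 -0.0194] F_sta [-2.6  0.5 -2.8] op 0.234 t 19.65 turn err [ 0.0019 -0.0001  0.0003]
scene tip pred [261. 485.]
top tip pred [350. 198.]
```

View pics/scene22c.png

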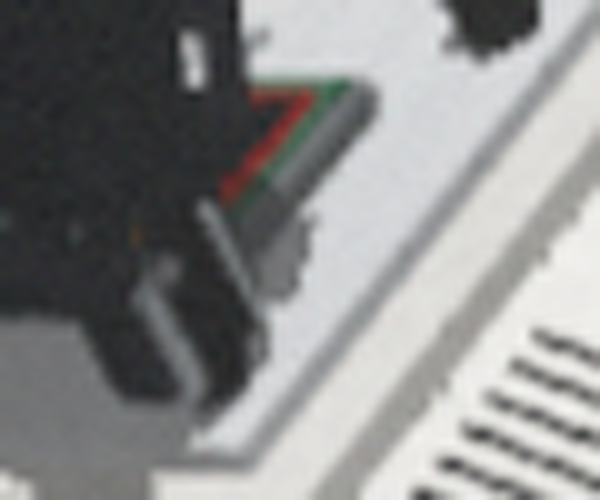

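Emit:
{"op": "servo_tool", "data": {"motion": "0 0 0 0 0.04 0 0; 0 0 0 0 0.04 0 0; 0 0 0 0 0.02 0 0; 0 0 0 0 0 0 0"}}

```text
t: 20.15
tcp_pos: [0.5619, -0.032, 0.1175]
orientation: [-0.401, 0.632, 0.56, -0.356]
ft_force: [-17.3, 3.6, 14.7]
opening: 0.234
```

```bash
python3 look.py 23 .038 250 165 255 195
```

```text
sta tcp [ 0.044  -0.0743  0.0153] tip [ 0.0441 -0.0743 -0.0227] F_sta [-9.8  1.5 20.7] op 0.234 t 20.15 turn err [ 0.0025  0.0002 -0.    ]
scene tip pred [267. 495.]
top tip pred [350. 195.]
```

Emit:
{"op": "servo_tool", "data": {"motion": "0 0 0 0 0.02 0 0; 0 0 0 0 0 0 0; 0 0 0 0 0 0 0"}}

```text
t: 20.55
tcp_pos: [0.562, -0.032, 0.1174]
orientation: [-0.401, 0.632, 0.56, -0.355]
ft_force: [-25.5, 4.3, 25.6]
opening: 0.23
```

```bash
python3 look.py 24 .038 250 165 255 195
```

```text
sta tcp [ 0.044  -0.0743  0.0152] tip [ 0.0441 -0.0743 -0.0228] F_sta [-12.6   1.2  34.1] op 0.23 t 20.55 turn err [ 0.003   0.0002 -0.0003]
scene tip pred [267. 495.]
top tip pred [350. 194.]
```

Emit:
{"op": "servo_tool", "data": {"motion": "0 0 0 0 -0.03 0 0; 0 0 0 0 0 0 0; 0 0 0 0 0 0 0.45; 0 0 0 0 0 0 0.45; 0 0 0 0 0 0 0.45"}}

```text
t: 21.15
tcp_pos: [0.5649, -0.0328, 0.1186]
orientation: [-0.4, 0.633, 0.56, -0.354]
ft_force: [0.0, 0.0, -0.2]
opening: 0.454
```

Emit:
{"op": "servo_tool", "data": {"motion": "0 0 0 0 -0.2 0 0.45; 0 0 0 0 -0.5 0 0.45; 0 0 0 0 -0.6 0 0.45; 0 0 0 0 -0.5 0 0.45; 0 0 0 0 -0.2 0 0.45; 0 0 0 0 0 0 0.45"}}

```text
t: 21.75
tcp_pos: [0.5217, -0.0274, 0.2099]
orientation: [-0.4, 0.633, 0.56, -0.354]
ft_force: [0.4, 0.7, 0.4]
opening: 0.452
```

```bash
python3 look.py 25 .038 250 165 255 195;  python3 - <<'E'
from h import *
crop(load("scene25")["color"],215,145,360,265,5,"pics/s25.png"); crop(load("top25")["color"],205,160,325,275,5,"pics/t25.png")
step(np.array([.5544,-.2921,.18]),RD)
E
```

```text
sta tcp [ 0.0463 -0.0746  0.1162] tip [ 0.0466 -0.0746  0.0782] F_sta [0.4 0.8 0.2] op 0.452 t 21.75 turn err [ 0.0076  0.0001 -0.0003]
scene tip pred [106. 171.]
top tip pred [346. 295.]
shift units (cur tool): [-5.178  1.048 -0.957]  turn: [ 4.395e-01 -1.000e-04  0.000e+00]  shift in target tool axes: [-5.178  0.542 -1.312]
```

View pics/s25.png

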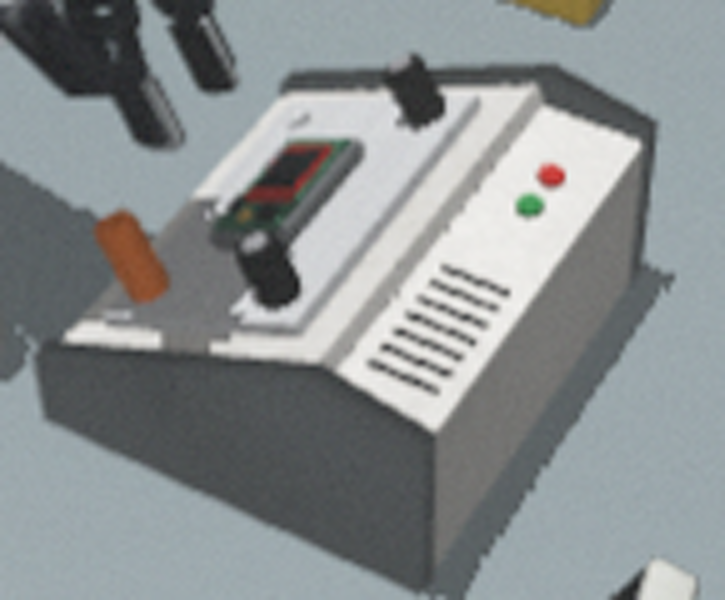

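Emit:
{"op": "servo_tool", "data": {"motion": "0.11 0 0 -0.5 0 0 0.6; 0.11 0 0 -0.6 0 0 0.6; 0.11 0 0 -0.6 0 0 0.6; 0.11 0 0 -0.6 0 0 0.6; 0 0 0 -0.6 0 -0.3 0.6; 0 0 0 -0.6 0 -0.3 0.6; 0 0 0 -0.6 0 -0.3 0.6; 0 0 0 -0.6 0.2 -0.3 0.6; 0 0 0 -0.48 0.2 -0.1 0.6; 0 0 0 0 0 0 0.6"}}

```text
t: 22.85
tcp_pos: [0.5528, -0.2946, 0.1829]
orientation: [0.532, -0.528, -0.467, 0.469]
ft_force: [-0.4, -0.7, -0.2]
opening: 0.6
```

```bash
python3 - <<'E'
from h import *
step(np.array([.5544,-.2921,.063]),RD); print(tcp()[0])
f=grab_frame("scene"); cv2.imwrite("pics/s26.png",f["color"])
E
```

```text
shift units (cur tool): [ 0.05   2.398 -0.038]  turn: [-0.0053 -0.0035  0.0015]  shift in target tool axes: [ 0.053  2.398 -0.026]
[ 0.55279852 -0.29458247  0.18291104]
```

View pics/s26.png

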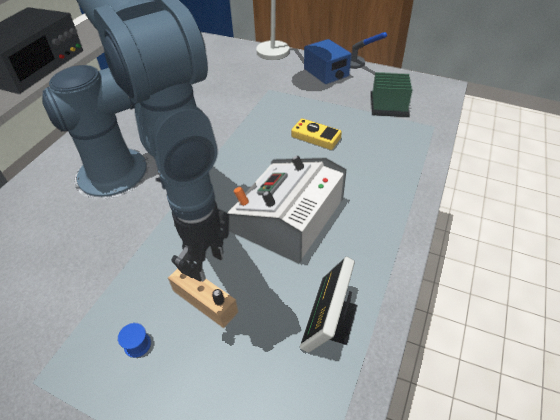

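Emit:
{"op": "servo_tool", "data": {"motion": "0 0 0 0 0.4 -0.03 0.6; 0 0 0 0 0.5 0 0.6; 0 0 0 0 0.5 0 0.6; 0 0 0 0 0.3 0 0.6; 0 0 0 0 0 0 0.6; 0 0 0 0 0 0 0.6"}}

```text
t: 23.5
tcp_pos: [0.555, -0.2912, 0.1024]
orientation: [0.53, -0.529, -0.469, 0.469]
ft_force: [-0.3, 0.0, 0.4]
opening: 0.601
```

```bash
python3 - <<'E'
from h import *
grab_frame("top")
step(np.array([.5544,-.2921,.063]),RD)
E
```

```text
shift units (cur tool): [-0.009  0.805  0.025]  turn: [ 0.0003  0.0008 -0.0001]  shift in target tool axes: [-0.009  0.805  0.025]
```

Emit:
{"op": "servo_tool", "data": {"motion": "0 0 0 0 0.3 0.02 0.6; 0 0 0 0 0.35 0 0.6; 0 0 0 0 0.15 0 0.6; 0 0 0 0 0 0 0.6; 0 0 0 0 0 0 0.1; 0 0 0 0 0 0 0; 0 0 0 0 0 0 0; 0 0 0 0 0 0 0; 0 0 0 0 0 0 0", "grip_force": 80}}

```text
t: 24.45
tcp_pos: [0.5551, -0.2926, 0.0639]
orientation: [-0.529, 0.53, 0.469, -0.469]
ft_force: [-1.0, 0.7, 4.7]
opening: 0.232
```

Emit:
{"op": "servo_tool", "data": {"motion": "0 0 0 0 -0.3 0 0; 0 0 0 0 -0.6 0 0; 0 0 0 0 -0.6 0 0; 0 0 0 0 -0.6 0 0; 0 0 0 0 -0.5 0 0; 0 0 0 0 -0.3 0 0; 0 0 0 0 0 0 0"}}

```text
t: 25.15
tcp_pos: [0.5557, -0.2931, 0.2103]
orientation: [-0.528, 0.531, 0.469, -0.468]
ft_force: [1.0, 0.4, -1.3]
opening: 0.228
```

```bash
python3 - <<'E'
from h import *
P=st(-.0458,.0745,.13)
step(P,RS); print(ctrl.state()["opening"],P,tcp()[0])
f=grab_frame("scene"); crop(f["color"],140,160,260,310,5,"pics/s27.png")
E
```

```text
shift units (cur tool): [8.175 0.504 3.106]  turn: [-0.4321  0.0005 -0.0022]  shift in target tool axes: [ 8.174 -0.826  3.039]
0.22778531967898408 [0.45107416 0.13142325 0.1834641 ] [ 0.55565421 -0.29305218  0.21025281]
```

View pics/s27.png

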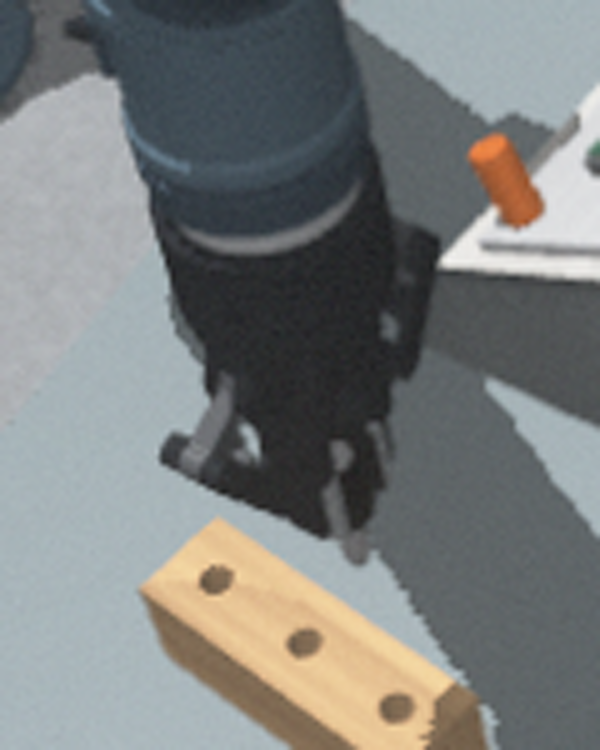

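Emit:
{"op": "servo_tool", "data": {"motion": "0 0 0 0.3 -0.6 0 0; 0 0 0 0.6 0 0.3 0; 0 0 0 0.8 0 0.4 0; 0 0 0 0.8 0 0.4 0; 0 0 0 0.8 0 0.4 0; -0.1 0 0 0.8 0 0.2 0; -0.1 0 0 0.8 0 0.2 0; -0.12 0 0 0.8 0 0.2 0; -0.11 0 0 0.8 0 0.2 0; 0 0 0 0.8 0 0.2 0"}}

```text
t: 26.2
tcp_pos: [0.4664, 0.0858, 0.2196]
orientation: [-0.407, 0.628, 0.556, -0.361]
ft_force: [-0.1, 0.4, -0.8]
opening: 0.233
```

```bash
python3 - <<'E'
from h import *
grab_frame("top");step(st(-.0458,.0745,.10),RS)
E
```

```text
shift units (cur tool): [0.737 1.115 0.682]  turn: [-0.0165  0.0071  0.0067]  shift in target tool axes: [0.739 1.098 0.705]
```

Emit:
{"op": "servo_tool", "data": {"motion": "-0.01 0 0 0.35 0 0.35 0; 0 0 0 0.35 0.2 0.3 0; 0 0 0 0 0.4 0 0; 0 0 0 0 0.4 0 0; 0 0 0 0 0 0 0; 0 0 0 0 0 0 0"}}

```text
t: 26.85
tcp_pos: [0.471, 0.1204, 0.1671]
orientation: [-0.402, 0.632, 0.559, -0.356]
ft_force: [-0.2, -0.1, -0.5]
opening: 0.23
```

```bash
python3 look.py 28 .038 245 135 215 200; python3 - <<'E'
from h import *
step(st(-.0458,.0745,.06),RS)
E
```

```text
sta tcp [-0.0336  0.066   0.1062] tip [-0.0336  0.066   0.0682] F_sta [-0.4 -0.1 -0.3] op 0.23 t 26.85 turn err [ 0.0002  0.0001 -0.001 ]
scene tip pred [231. 183.]
top tip pred [190. 439.]
shift units (cur tool): [0.161 0.945 0.284]  turn: [ 0.0035 -0.0004  0.    ]  shift in target tool axes: [0.162 0.946 0.281]
```

View pics/scene28c.png

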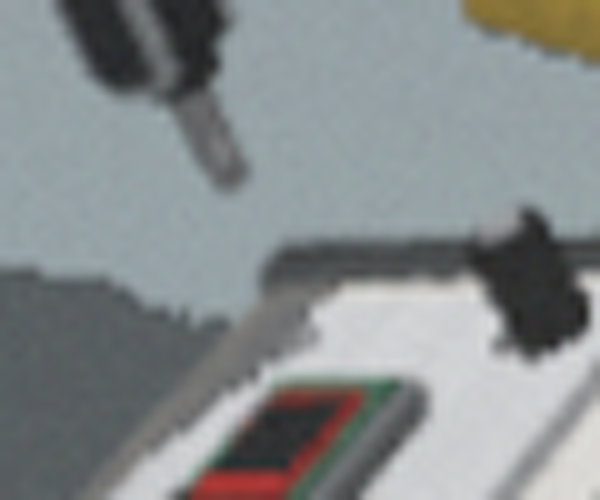

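Emit:
{"op": "servo_tool", "data": {"motion": "0 0 0 0.16 0 0.28 0; 0 0 0 0 0.25 0 0; 0 0 0 0 0.3 0 0; 0 0 0 0 0.3 0 0; 0 0 0 0 0 0 0; 0 0 0 0 0 0 0; 0 0 0 0 0 0 0"}}

```text
t: 27.65
tcp_pos: [0.479, 0.1283, 0.1251]
orientation: [-0.401, 0.632, 0.56, -0.355]
ft_force: [0.1, 0.5, -0.4]
opening: 0.23
```

```bash
python3 look.py 29 .038 245 135 215 200; python3 - <<'E'
from h import *
step(st(-.0458,.0745,.05),RS)
print([(10*(proj(load(n+"29"),st(-.0458,.0745,.008))[0]-o)+5).round() for n,o in(("scene",(245,135)),("top",(215,200)))])
E
```

```text
sta tcp [-0.045   0.0747  0.0652] tip [-0.0449  0.0748  0.0272] F_sta [-0.1  0.5 -0.4] op 0.23 t 27.65 turn err [ 0.0047 -0.0003  0.0006]
scene tip pred [276. 290.]
top tip pred [177. 420.]
shift units (cur tool): [-0.006  0.303  0.016]  turn: [ 0.0048 -0.0002  0.0007]  shift in target tool axes: [-0.006  0.303  0.015]
[array([301., 348.]), array([188., 399.])]
```

View pics/scene29c.png

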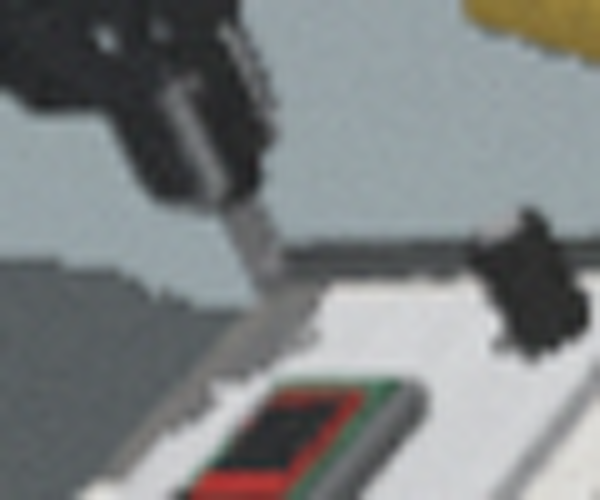

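View pics/top29c.png

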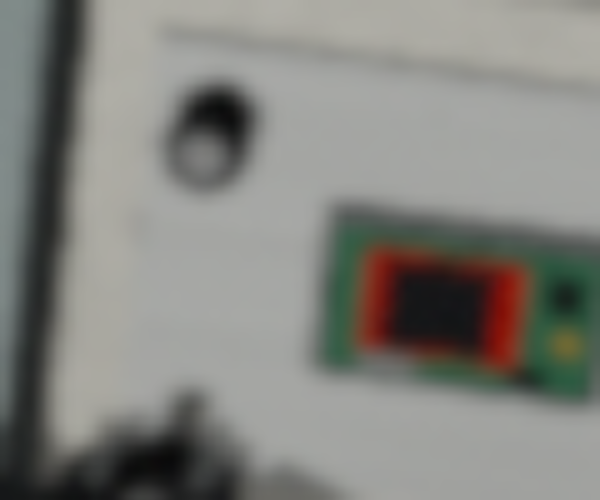

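Emit:
{"op": "servo_tool", "data": {"motion": "0.004 0 0 0.015 0.1 0.015 0; 0 0 0 0 0.12 0 0; 0 0 0 0 0.08 0 0; 0 0 0 0 0 0 0; 0 0 0 0 0 0 0"}}

```text
t: 28.25
tcp_pos: [0.4839, 0.1281, 0.1095]
orientation: [-0.403, 0.631, 0.559, -0.357]
ft_force: [-0.4, 0.4, -0.3]
opening: 0.226
```

```bash
python3 look.py 30 .038 245 135 215 200
```

```text
sta tcp [-0.0472  0.0752  0.0491] tip [-0.0472  0.0752  0.0111] F_sta [-0.5  0.3 -0.1] op 0.226 t 28.25 turn err [-0.0017 -0.     -0.0003]
scene tip pred [294. 337.]
top tip pred [184. 407.]
```

View pics/scene30c.png

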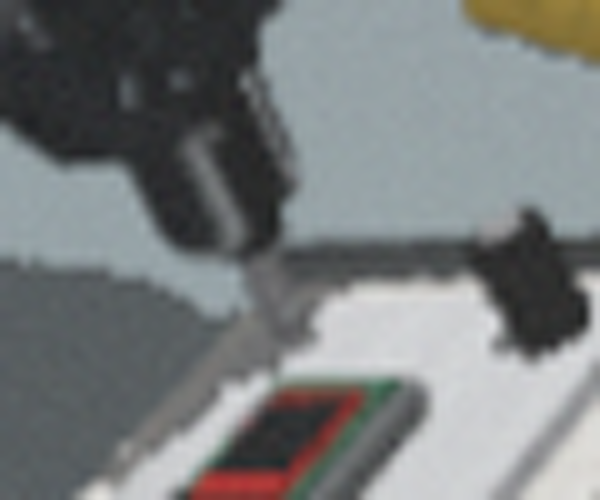

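View pics/top30c.png

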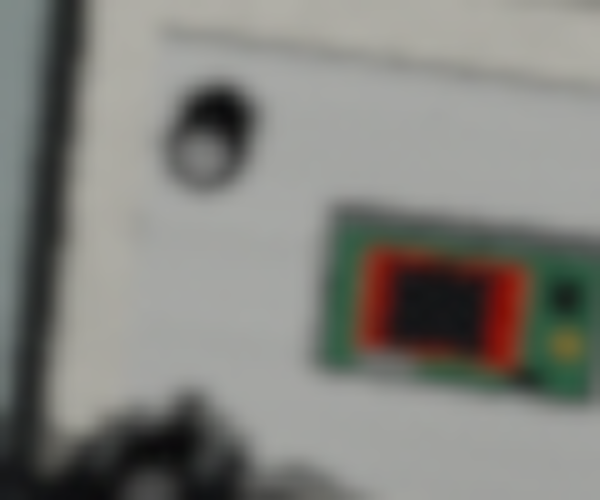

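Emit:
{"op": "servo_tool", "data": {"motion": "0 0 0 0.006 0.03 -0.02 0; 0 0 0 0 0.06 0 0; 0 0 0 0 0.06 0 0; 0 0 0 0 0 0 0"}}

```text
t: 28.75
tcp_pos: [0.488, 0.1279, 0.103]
orientation: [-0.403, 0.631, 0.559, -0.357]
ft_force: [0.6, 0.1, -0.2]
opening: 0.235
```

```bash
python3 look.py 31 .038 245 135 215 200
```

```text
sta tcp [-0.0462  0.0755  0.0414] tip [-0.0463  0.0755  0.0034] F_sta [ 0.5  0.1 -0.4] op 0.235 t 28.75 turn err [-0.0016  0.     -0.0002]
scene tip pred [308. 359.]
top tip pred [187. 395.]
```

Emit:
{"op": "servo_tool", "data": {"motion": "0 0 0 0 0.05 0 0; 0 0 0 0 0.05 0 0; 0 0 0 0 0.05 0 0; 0 0 0 0 0 0 0"}}

```text
t: 29.25
tcp_pos: [0.4909, 0.1275, 0.0961]
orientation: [-0.403, 0.631, 0.559, -0.357]
ft_force: [-0.3, 0.4, -2.5]
opening: 0.229
```

```bash
python3 look.py 32 .038 245 135 215 200
```

```text
sta tcp [-0.0464  0.0755  0.0339] tip [-0.0465  0.0755 -0.0041] F_sta [-1.4  0.4 -2.1] op 0.229 t 29.25 turn err [-0.002   0.0001 -0.0002]
scene tip pred [318. 381.]
top tip pred [191. 387.]
```

Entered the station hole. Next I'll push to near the seat, which should be at TCP z ≈ 0.0148.

Emit:
{"op": "servo_tool", "data": {"motion": "0 0 0 0 0.06 0 0; 0 0 0 0 0.06 0 0; 0 0 0 0 0.06 0 0; 0 0 0 0 0.06 0 0; 0 0 0 0 0.06 0 0; 0 0 0 0 0 0 0; 0 0 0 0 0 0 0"}}

```text
t: 30.05
tcp_pos: [0.4976, 0.127, 0.0828]
orientation: [-0.403, 0.631, 0.559, -0.357]
ft_force: [-0.6, 2.1, -3.1]
opening: 0.23
```

```bash
python3 look.py 33 .038 245 135 215 200
```

```text
sta tcp [-0.046   0.0758  0.0191] tip [-0.046   0.0758 -0.0189] F_sta [-2.1  2.  -2.4] op 0.23 t 30.05 turn err [-0.0014  0.      0.0004]
scene tip pred [340. 423.]
top tip pred [198. 367.]
```

Emit:
{"op": "servo_tool", "data": {"motion": "0 0 0 0 0.04 0 0; 0 0 0 0 0.04 0 0; 0 0 0 0 0.03 0 0; 0 0 0 0 0 0 0; 0 0 0 0 0 0 0"}}

```text
t: 30.65
tcp_pos: [0.4995, 0.1268, 0.0789]
orientation: [-0.402, 0.631, 0.559, -0.356]
ft_force: [-13.4, 2.3, 13.7]
opening: 0.231
```

```bash
python3 look.py 34 .038 245 135 215 200
```

```text
sta tcp [-0.0459  0.0757  0.0147] tip [-0.0459  0.0758 -0.0233] F_sta [-6.5  0.6 18.1] op 0.231 t 30.65 turn err [-0.0006  0.0005  0.0003]
scene tip pred [347. 435.]
top tip pred [201. 362.]
```

Emit:
{"op": "servo_tool", "data": {"motion": "0 0 0 0 0.02 0 0; 0 0 0 0 0 0 0; 0 0 0 0 0 0 0"}}

```text
t: 31.05
tcp_pos: [0.4996, 0.1268, 0.0788]
orientation: [-0.402, 0.631, 0.559, -0.356]
ft_force: [-21.3, 1.7, 27.0]
opening: 0.231
```

Emit:
{"op": "servo_tool", "data": {"motion": "0 0 0 0 -0.03 0 0; 0 0 0 0 0 0 0; 0 0 0 0 0 0 0.45; 0 0 0 0 0 0 0.45; 0 0 0 0 0 0 0.45"}}

```text
t: 31.55
tcp_pos: [0.5011, 0.1264, 0.0794]
orientation: [-0.402, 0.632, 0.559, -0.356]
ft_force: [0.9, -0.7, 0.8]
opening: 0.449
```

Emit:
{"op": "servo_tool", "data": {"motion": "0 0 0 0 -0.2 0 0.45; 0 0 0 0 -0.5 0 0.45; 0 0 0 0 -0.6 0 0.45; 0 0 0 0 -0.6 0 0.45; 0 0 0 0 -0.6 0 0.45; 0 0 0 0 -0.6 0.4 0.45; 0 0 0 0.4 -0.3 0.4 0.45; 0 0 0 0.4 0 0 0.45; 0 0 0 0 0 0 0.45"}}

```text
t: 32.45
tcp_pos: [0.3978, 0.1812, 0.2176]
orientation: [-0.402, 0.631, 0.561, -0.356]
ft_force: [0.7, 1.0, 0.3]
opening: 0.45
```

```bash
python3 look.py 35 .038;  python3 - <<'E'
from h import *
cv2.imwrite("pics/s35f.png",load("scene35")["color"])
crop(load("scene35")["color"],215,145,360,265,5,"pics/s35.png"); crop(load("top35")["color"],205,160,325,300,5,"pics/t35.png")
E
```

```text
sta tcp [-0.0847  0.1175  0.1858] tip [-0.0847  0.1176  0.1478] F_sta [ 0.7  1.1 -0. ] op 0.45 t 32.45 turn err [0.0019 0.0021 0.003 ]
scene tip pred [ 273. -556.]
top tip pred [-480.  558.]
```

View pics/s35.png

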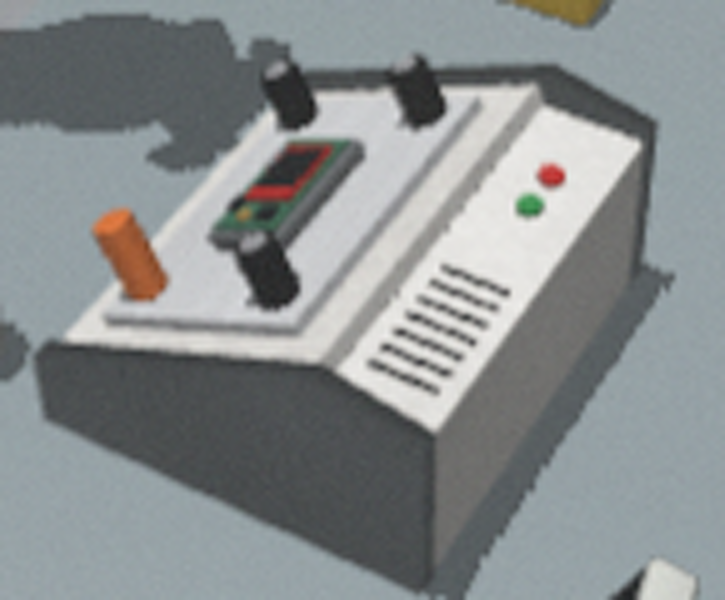

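View pics/t35.png

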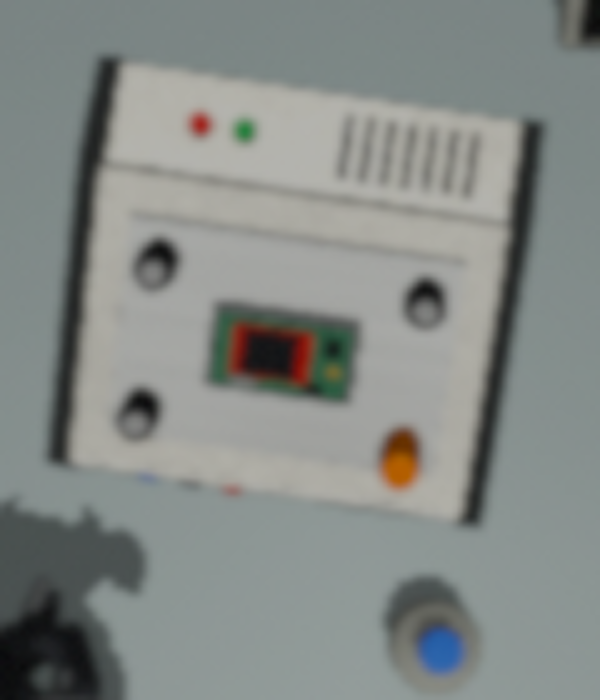

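View pics/s35f.png

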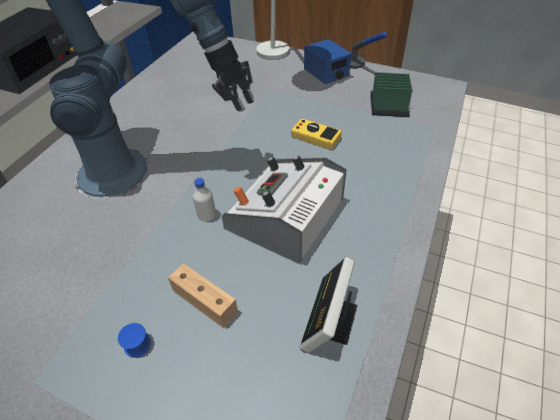

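The picture shows the pin and all three screws in place, the rack empty, and the bystanders where they were. As a last check, I'll measure the heights of the four grip tops above the face.

```bash
python3 - <<'E'
from h import *
s=load("scene35");t=load("top35")
def U(pts,off,k): return (np.array(pts,float)+.5)/k-.5+np.array(off)
q=tri(s,U([(409,63),(253,241),(115,218),(279,67)],(215,145),5),t,U([(151,275),(424,313),(399,471),(134,424)],(205,160),5))
for n,x in zip(("c h0","h1","pin","h3"),q): print(n,(SR.T@(x[:3]-C0)*1000).round(1),"gap mm",(x[3]*1000).round(1))
a=load("scene0")["color"];b=s["color"];d=cv2.absdiff(a,b).max(2)
for n,r in dict(scope=(300,255,358,352),reel=(117,322,155,358),meter=(288,117,345,150),bottle=(192,178,217,222)).items(): print(n,"changed px frac",(d[r[1]:r[3],r[0]:r[2]]>40).mean().round(3))
E
```

```text
c h0 [42.4 75.7 43. ] gap mm 6.1
h1 [ 42.1 -74.6  44.2] gap mm 3.2
pin [-46.  -73.4  56.2] gap mm 4.1
h3 [-45.   75.3  44.9] gap mm 4.2
scope changed px frac 0.0
reel changed px frac 0.0
meter changed px frac 0.0
bottle changed px frac 0.0
```

```bash
python3 -c "
from h import *
print(ctrl.finish_job())"
```

```text
the job is handed in; nothing more can be done
None
```

The job is done and handed in at about 32.5 s. I pushed the drift pin home in the lower right hole first, which pulled the plate into line. Then I pushed the two rack screws home, upper right first and lower left second.

**Seating:** The pin and both screws came to a hard stop at the depth worked out for them. The stop force was about 89 N at the wrist for the pin, which is well above the 5 to 20 N needed but below the 120 N limit. It was about 30 to 36 N for each screw.

**Last pictures:**
- **Grip heights:** screw tops measured 43 to 45 mm above the face (42 expected) and the pin top 56 mm (54 expected). All four read 1 to 3 mm high, the existing `screw_c` included. I take that as calibration or reading error rather than a part standing proud. The sight lines from the two cameras missed each other by 3 to 6 mm, so these heights alone do not prove seating to the millimetre.
- **Plate position:** after the pin went in, the two open plate holes measured within about 1 mm of where they should be.
- **Bystanders:** the oscilloscope, bottle, reel and multimeter show no changed pixels compared with the first picture.
- **Disagreement:** just before the last screw went in, the top camera and the computed tip position differed by about 1 to 2.5 pixels (3 to 7 mm). The robot's own readings from the seated pin and first screw settled it, and the screw entered with almost no force.

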